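# Load the spray-gun parts washer

### The arm

A 6-joint arm with a two-finger parallel gripper is mounted at the origin on the work surface. World frame = base frame: x ahead of the robot, y to its left, z up, the work surface at z = 0. Lengths are in m, angles in degrees, forces in N, time in s.
With the tool pointing down it reaches from about 0.35 to 0.875 m from the base axis. Payload 4.2 kg.
Tool frame: the origin (TCP) lies at the very end of the fingers, on their centre line; the grasp point (between the pads) lies 19 mm behind it; z points along the fingers, y is the line along which they close (so a half turn about z gives the same grasp; the last joint's range is limited). The gripper opens to 87 mm and grips with 3 to 60 N. Pads are 19 mm wide; open, the fingers measure 117 mm over their backs; the gripper's body (75 mm by 190 mm) begins 51 mm behind the grasp point.
Start: joints at [-57.319, 22.042, 0.453, 0, -68.411, -14.817], TCP at [0.192, -0.595, 0.223] pointing down, gripper open.
Joint ranges: [-179.83, 179.83], [-69.29, 118.12], [-61.27, 80.66], [-181.25, 117.63], [-171.15, -9.14], [-177.46, 177.46]. Speed limits (degrees/s): [159.86, 159.86, 180, 180, 180, 180].

### API

Orientations are given as a 3x3 rotation matrix whose columns are the frame's x, y, z axes.
In Python, from station import sense, cams, r gives the robot as it stands. The module is installed in compiled form; this text tells all that it offers.
- The arm moves only by the tool step_arm, never from a script. Its argument "targets" is text: rows parted by semicolons, each of 4 numbers parted by spaces: the shift along the tool's x, y, z in cm, then the turn about the tool's z in degrees. In form: x y z turn; .... A call has 1 to 12 rows; each row shifts and turns the commanded pose from where the row before left it, along the tool's axes as they then stand; what a row does not reach is not made up. A row lasts 1/12 s, in which the tool goes at most 41.7 mm and 7.16 degrees, less where a joint would pass 70% of its speed; a pose out of reach is approached as far as the arm can. A call with a gripper value outside its range is refused whole. "claw" is the finger opening in cm, from 0 to 8.7, set as the call begins (left out, the last holds). The fingers move at their own pace and stop on an object; the grip force is fixed at half the most. Time passes only in rows, so rows that do not move let the fingers close. It gives the time, the measured TCP pose, the force, the opening and the grip force at its end, in the units of the state.
- sense(): the state, without advancing time (a new reading comes with each control period).
- cams.capture(name): name is "scene" or "top" or "wrist"; returns a dict with "frame" (480x640x3 uint8, blue, green, red), "vertical_fov" (degrees; the focal length in pixels is half the picture's height over the tangent of half this angle, whatever the lens; pixels are square), "cx", "cy" (the principal point, pixels), "eye" and "rotation" of the camera in the world; the wrist camera has in their place "tool_from_camera" (4x4, takes a point from camera to tool coordinates, whose origin is the TCP and whose axes are the flange's). Camera axes: x right, y down, z forward; pixel columns grow to the right and rows downward; lengths in m; the calibration is good to about 2 mm. A picture is of the moment at which its call begins: read the wrist's pose just before it. There is no depth.
- r.finish_job(): hands the job in; it is judged then, once.
The state is a dict: "time_s": time; "joints": joint angles; "joint_velocities": joint speeds; "effort": joint torques, N m; "tcp_pos": TCP position; "ee_rot": TCP orientation; "wrist_force": force on the tool from outside, world axes, zero at the start; "moment": the same for the moment, N m; "gripper_width": opening from 0.0 (shut) to 1.0 (fully open); "gripper_force": force on a finger pad.
Only numpy, scipy, OpenCV 4.12 (cv2) and the standard library are available. Lean on these libraries where they do the work, as an engineer would, in place of code of your own. Each camera call takes 0.05 s, during which the arm holds its last target. There are 200 camera calls.

### The job

Load the parts washer: with the scraper, sweep every used gun part on the bench (white cup lids, steel air caps) right inside the three-sided wash bay, without touching the parts with the fingers, then stand the scraper back on its rubber pad. Next press the slotted cover straight down onto the bay until both side hooks have snapped over it. Last, move the programme lever through its zigzag gate from the first slot to the far end of the last slot, and leave everything else on the bench where it is.

Things in the scene. Friction and masses are not known exactly. Their poses are not given: they have to be found in the camera images.
- part_a: a used spray-gun part lying flat on the bench: white plastic cup lid with a small vent stub, round, 60 mm in diameter, 20 mm high over its body (its stub or horns stand 8 to 10 mm higher); origin at the centre of its underside, z up. It may be absent
- part_b: a used spray-gun part lying flat on the bench: white plastic cup lid with a small vent stub, round, 60 mm in diameter, 20 mm high over its body (its stub or horns stand 8 to 10 mm higher); origin at the centre of its underside, z up. It may be absent
- part_c: a used spray-gun part lying flat on the bench: steel air cap with two small horns, round, 60 mm in diameter, 24 mm high over its body (its stub or horns stand 8 to 10 mm higher); origin at the centre of its underside, z up. It may be absent
- part_d: a used spray-gun part lying flat on the bench: steel air cap with two small horns, round, 60 mm in diameter, 24 mm high over its body (its stub or horns stand 8 to 10 mm higher); origin at the centre of its underside, z up. It may be absent
- scraper: loose self-standing scraper, 0.4 kg: aluminium head 80 mm wide (x), 42 mm deep (y -10 to 32), 34 mm high; at both ends of its front (+y) face a 5 mm wing reaches 14 mm forward, 70 mm between them to catch a part. Grey upright handle 26 (x) by 20 (y) mm, z 34 to 125 mm, above the origin. Origin: on the underside, below the handle; sweep towards +y. Starts on the pad
- pad: black rubber pad fixed on the bench near the robot, 90 x 110 mm (x, y), 3 mm thick: the scraper's place (its handle within 30 mm of the pad's centre, upright, either way round). Origin: centre of its underside
- bay: fixed three-sided aluminium wash bay, no floor, walls 45 mm high, 8 mm thick. Inside 170 mm (x) by 135 mm (y); origin at the centre of this area on the bench. Open on its -y side (mouth at y = -67.5 mm), where two cheeks spread like a funnel to 18 mm in front. Outside the middle of each x wall a black snap hook stands 80 mm high
- hook_near (a joint): springy snap hook on the bay's -x side: rad bent outwards; 0 when upright, at most 0.07 once snapped, about 0.12 as the cover's edge passes its catch. The catches (underside 52.5 mm above the bench) are 177 mm apart, with sloped lead-ins above, 200 mm apart at the top. Pressing the cover past both takes 10 to 20 N
- hook_far (a joint): the same on the bay's +x side
- cover: loose slotted steel plate, 0.3 kg, 186 (x) by 130 (y) by 6 mm, flat on the bench; black upright handle bar at its centre: 70 mm along x, 20 mm thick (y), z 6 to 42 mm. Origin: centre of the underside. Home: on the wall tops, origin 45 mm above the bay's origin, x along the bay's x (either way round), edges under both catches; within 14 mm and 0.12 rad
- gate: fixed grey housing, 100 x 122 mm, aluminium gate plate on top at 76 mm. Origin: centre of its underside. Three slots run along x (lever axis from x = -25 to +25 mm) at y = +36 (first), 0 and -36 mm (last). First and middle are joined at their +x ends, middle and last at their -x ends; all 18 mm wide, lever stalk 11 mm thick
- lever_along (a joint): lever position along the gate's +x in m: 0 at x = -25 mm, 0.05 at x = +25 mm (lever axis in the gate frame). It starts anywhere from 0 to 0.025 in the first slot; it must end above 0.042. The lever stays where it is left (friction about 1 to 2 N)
- lever_across (a joint): lever position towards the gate's -y in m: 0 in the first slot (y = +36 mm), 0.036 in the middle slot, 0.072 in the last slot, where it must end
- knob (a point): centre of the lever's black upright cylindrical knob, 28 mm in diameter and 34 mm high, 125 mm above the bench; it stays upright and only slides
Not all that is in view belongs to the job. Leave any green look-alike of the scraper alone.

How it is judged (in metres and radians):
On the way, in this order (a step that is already met when the one before it is completed fails the run):
1. every part lies wholly inside the bay (y of part_a in the frame of bay between -0.0415 and 0.0675 m and x of part_a in the frame of bay between -0.085 and 0.085 m and height (world z) of each of part_a, part_b, part_c, part_d below 0.01 m and y of part_b in the frame of bay between -0.0415 and 0.0675 m and x of part_b in the frame of bay between -0.085 and 0.085 m and y of part_c in the frame of bay between -0.0415 and 0.0675 m and x of part_c in the frame of bay between -0.085 and 0.085 m and y of part_d in the frame of bay between -0.0415 and 0.0675 m and x of part_d in the frame of bay between -0.085 and 0.085 m), for 0.2 s.
2. the scraper stands on its pad, released (horizontal distance between scraper and pad below 0.03 m and angle between scraper's own z axis and vertical below 0.12 rad and height (world z) of scraper below 0.012 m and contact force between the fingers and scraper below 0.3 N), for 0.2 s.
3. the cover is home under both hooks (z of cover in the frame of bay between 0.04 and 0.0475 m and horizontal distance between cover and bay below 0.014 m and angle between the x axis of cover and the x axis of bay, either way round below 0.12 rad and angle between cover's own z axis and vertical below 0.035 rad and value of joint each of hook_near, hook_far below 0.075 rad), for 0.2 s.
4. the lever is at the far end of the last slot (value of joint lever_along above 0.042 m and value of joint lever_across above 0.064 m), for 0.2 s.
At the end, for the whole second after the job is handed in: Parts flat inside the bay (centres 26 mm past the mouth); scraper upright on its pad within 30 mm, released; cover down on the walls (2.5 mm, 14 mm sideways, 0.12 rad), both hooks back under 0.075 rad; lever in the last slot within 8 mm of its far end; at rest (all of step 1 and all of step 2 and all of step 3 and all of step 4 and linear speed of each of cover, scraper below 0.02 m/s); the robot touches nothing.
It fails at once if a bystander on the bench is knocked more than 30 mm aside (distance of any of can_a, can_b, mixcup, tape, wrench, carton, jar from where it was at the start of the episode above 0.03 m).
It fails at once if the fingers touch a gun part instead of the scraper (contact force between the fingers and part_a above 3 N or contact force between the fingers and part_b above 3 N or contact force between the fingers and part_c above 3 N or contact force between the fingers and part_d above 3 N).
Of part_a, part_b, part_c, part_d only 3 to 4 are there at a start; the rules pass over those that are not, and their reading is None.
At some moment in a run one of part_a, part_b, part_c, part_d may be knocked a few centimetres aside while the robot is not near it.
Once in a run the grip may slacken for a moment while it holds something.
It also fails if it takes over 210 s, if anything falls off the work surface, if the arm or the gripper's body presses on something with over 40 N, if the wrist force passes 120 N, or if a joint passes its speed limit or range.

## Working session

There is one attempt and no reset: what is moved stays moved. The work goes in short steps, Python scripts to look and compute and a tool call to move; the robot and the scene stay as the last step left them, time stands still between calls to the robot, and variables do not carry over. Pictures are saved under pics/ and viewed, at most 14 in all, crops included, and the job is handed in when it is done.

Besides the shell and the picture viewer there is one more tool, called after "Call:" as name(argument=value, ...), one argument or row to a line, values as JSON. step_arm: Moves the arm, as the interface text tells. Its arguments: {"type":"object","properties":{"targets":{"type":"string"},"claw":{"type":"number"}},"required":["targets"]}

```bash
mkdir -p pics
cat > h.py <<'E'
import numpy as np, cv2
from station import sense, cams, r
def cap(n,save=None):
    s=sense(); c=cams.capture(n)
    if n=='wrist':
        T=np.array(c['tool_from_camera']); R=np.array(s['ee_rot']); 
        c['eye']=np.array(s['tcp_pos'])+R@T[:3,3]; c['rotation']=R@T[:3,:3]
    c['f']=240/np.tan(np.radians(c['vertical_fov'])/2)
    if save: cv2.imwrite('pics/'+save,c['frame'])
    return c
def ray(c,u,v,z=0):
    d=np.array(c['rotation'])@np.array([(u-c['cx'])/c['f'],(v-c['cy'])/c['f'],1.]); e=np.array(c['eye'])
    return e+d*(z-e[2])/d[2]
def proj(c,p):
    q=np.array(c['rotation']).T@(np.array(p)-np.array(c['eye'])); return c['cx']+c['f']*q[0]/q[2], c['cy']+c['f']*q[1]/q[2]
E
python3 - <<'E'
from h import *
s=sense(); print(s['ee_rot'],s['tcp_pos'],s['wrist_force'])
for n in('scene','top'):
    c=cap(n,n+'0.png'); print(n,c['f'],c['eye'],np.round(c['rotation'],3).tolist(),c['cx'],c['cy'])
E
```

```text
[[-9.51854600e-01 -3.06548954e-01 -7.48537384e-04]
 [-3.06549858e-01  9.51852340e-01  2.07524082e-03]
 [ 7.63341577e-05  2.20479155e-03 -9.99997567e-01]] [ 0.19155268 -0.59427553  0.22144914] [ 0.35190002 -0.77581881 -0.08157045]
scene 575.5651290035978 [ 1.46245591 -0.42489804  0.80657379] [[0.425, 0.529, -0.735], [0.905, -0.246, 0.347], [0.002, -0.812, -0.583]] 316.11313198745074 245.51957192066084
top 580.2007856683047 [0.4143975  0.01991135 1.30373031] [[-0.019, -0.993, 0.119], [-1.0, 0.019, -0.001], [-0.001, -0.119, -0.993]] 312.8929141892332 240.8146114363184
```

View pics/top0.png

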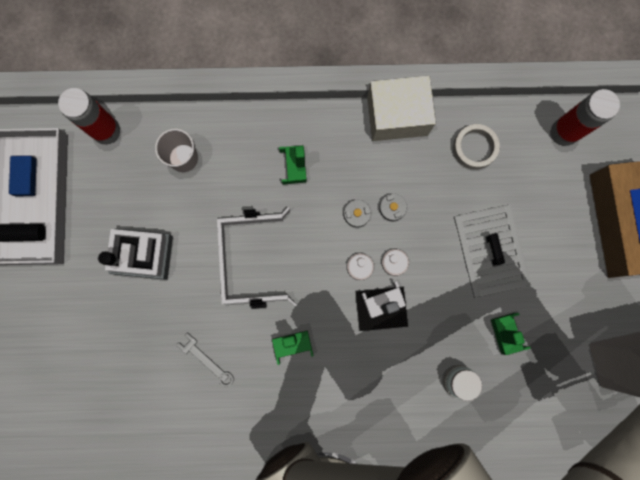

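View pics/scene0.png

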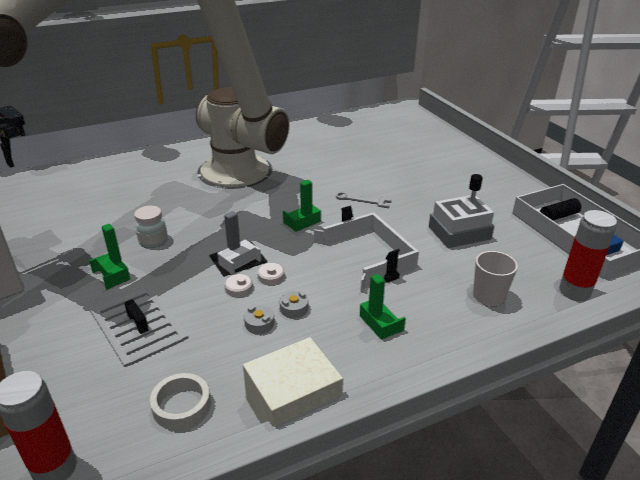

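Top view: the bay is at about (258,258) with its mouth facing right (world −y). Caps are at (357,213) and (393,207), lids at (360,266) and (395,262), the scraper and pad at (382,305), the cover at (490,250), and the gate at (138,252) with its knob at (107,258). The scene view agrees. Next I'll enlarge the details.

Run:
```python
from h import *
c=cap('top'); f=c['frame']
def z(x,y,w,h,k): return cv2.resize(f[y:y+h,x:x+w],None,fx=k,fy=k,interpolation=cv2.INTER_CUBIC)
a=z(205,195,200,150,4)
cv2.imwrite('pics/bay.png',a)
b=np.hstack([z(90,210,100,75,4),z(340,270,100,75,4)]); d=np.hstack([z(440,195,100,75,4),z(440,235,100,75,4)])
cv2.imwrite('pics/mix.png',np.vstack([b,d]))
```

```text
(no output)
```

View pics/bay.png

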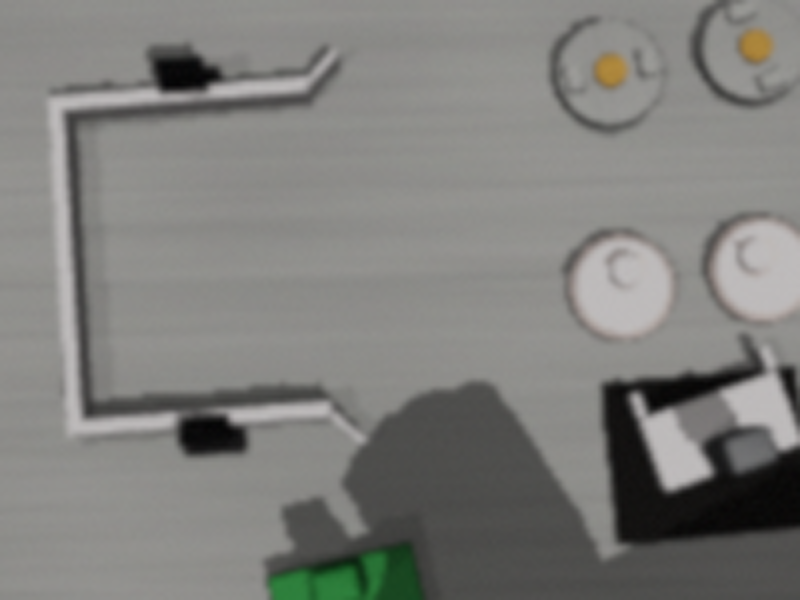

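View pics/mix.png

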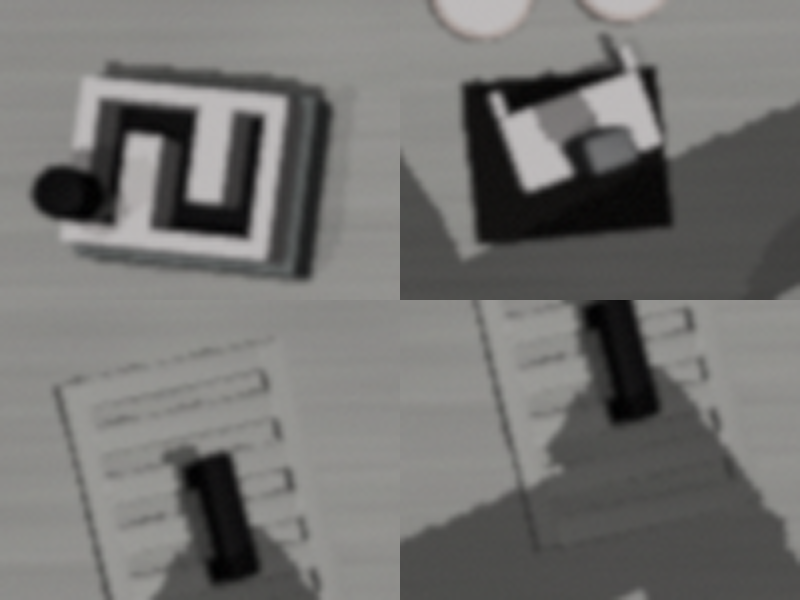

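The slots run along the image vertical (world x). The first slot is on the left at world +y, and the last slot is on the right with its far end at the top (+x). Next I'll convert pixels to positions.

Run:
```python
from h import *
c=cap('top'); 
def P(n,u,v,z): print(n,np.round(ray(c,u,v,z)[:2],4))
o=lambda x,y:(205+x/4,195+y/4)
for n,q in dict(farL_out=(50,97),nearL_out=(68,437),farMouth_out=(303,78),nearMouth_out=(333,412),farL_in=(77,112),nearL_in=(85,403),farM_in=(310,100),nearM_in=(325,400)).items(): P(n,*o(*q),.045)
for n,q,z in [('capA',(610,72),.024),('capB',(757,47),.024),('lidA',(621,286),.02),('lidB',(760,268),.02)]: P(n,*o(*q),z)
p=lambda x,y:(340+x/4,270+y/4)
for n,q in dict(padTL=(62,88),padTR=(255,68),padBR=(270,223),padBL=(77,242)).items(): P(n,*p(*q),.003)
for n,q in dict(wingL=(92,95),wingR=(228,45),backL=(125,192),backR=(258,145)).items(): P(n,*p(*q),.037)
P('handletop',*p(210,150),.128)
for n,q in dict(TL=(453.7,216.7),TR=(508.7,205),BL=(474.5,297.5)).items(): P('cov'+n,*q,.006)
f=c['frame']; 
def blob(n,x,y,w,h,z):
    m=(f[y:y+h,x:x+w].max(2)<38).astype(np.uint8); k,_,st,ce=cv2.connectedComponentsWithStats(m); i=1+st[1:,4].argmax()
    cn=max(cv2.findContours(m,0,2)[0],key=cv2.contourArea); print(n,st[i],cv2.minAreaRect(cn)); P(n,x+ce[i][0],y+ce[i][1],z)
blob('covhandle',480,225,32,45,.035); blob('knob',92,245,24,24,.13)
g=lambda x,y:(90+x/4,210+y/4)
for n,q in dict(TL=(82,75),TR=(290,98),BR=(265,262),BL=(62,240)).items(): P('gate'+n,*g(*q),.076)
print('true' , np.round(ray(c,*g(67,190),.142),4))
```

```text
farL_out [0.6168 0.2273]
nearL_out [0.4311 0.2174]
farMouth_out [0.6247 0.0883]
nearMouth_out [0.4418 0.0743]
farL_in [0.6082 0.2125]
nearL_in [0.4492 0.2082]
farM_in [0.6124 0.0846]
nearM_in [0.4484 0.0786]
capA [ 0.6284 -0.082 ]
capB [ 0.641  -0.1646]
lidA [ 0.5089 -0.0851]
lidB [ 0.5174 -0.1624]
padTL [ 0.4533 -0.0742]
padTR [ 0.4624 -0.1824]
padBR [ 0.3765 -0.1875]
padBL [ 0.3681 -0.0802]
wingL [ 0.4481 -0.088 ]
wingR [ 0.4739 -0.1629]
backL [ 0.3955 -0.1043]
backR [ 0.4194 -0.1772]
handletop [ 0.417  -0.1388]
covTL [ 0.6188 -0.3009]
covTR [ 0.6432 -0.4269]
covBL [ 0.436  -0.3385]
covhandle [  6   9  19  32 333] ((14.764601707458496, 24.43097686767578), (30.837547302246094, 12.200393676757812), 75.3791275024414)
covhandle [ 0.5395 -0.3813]
knob [  7   7  17  13 178] ((15.149999618530273, 12.949999809265137), (16.68772315979004, 11.455129623413086), 8.130102157592773)
knob [0.5276 0.4368]
gateTL [0.5956 0.4509]
gateTR [0.5811 0.3396]
gateBR [0.4938 0.3517]
gateBL [0.5075 0.4595]
true [0.5276 0.4339 0.142 ]
```

Call:
step_arm(
  targets="0 0 0 7.1;0 0 0 7.1;0 0 0 7.1;0 0 0 7.1;0 0 0 7.1;0 0 0 7.1;0 0 0 7.1;0 0 0 7.1;0 0 0 7.1;0 0 0 7.1;0 0 0 7.1;0 0 0 7.1",
  claw=8.7,
)

```text
time_s: 1.2
tcp_pos: [0.1917, -0.5946, 0.2222]
ee_rot: [[-0.38, 0.925, -0.0], [0.925, 0.38, 0.001], [0.001, 0.0, -1.0]]
wrist_force: [-0.7, 0.0, -0.0]
gripper_width: 1.0
gripper_force: 0.0
```

```bash
cat >> h.py <<'E'
def go(x,y,z,yaw=None,cur=None):
    "shift (tool axes, cm) and turn from the present pose to world x,y,z with tool-y at yaw deg"
    s=sense(); R=np.array(s['ee_rot']); p=np.array(s['tcp_pos'])
    a=np.degrees(np.arctan2(R[1,1],R[0,1])); d=R.T@(np.array([x,y,z])-p)*100
    print('pos',np.round(p,4),'yaw %.2f'%a,'j',np.round(s['joints'],0),'F',np.round(s['wrist_force'],1),'w %.3f f %.1f t %.1f'%(s['gripper_width'],s['gripper_force'],s['time_s']))
    t=0
    if yaw is not None: t=(a-yaw+180)%360-180
    k=np.radians(t); x2,y2=d[0]*np.cos(k)+d[1]*np.sin(k),-d[0]*np.sin(k)+d[1]*np.cos(k)
    print(' shift now %.2f %.2f %.2f  turn %.1f  | shift after turn %.2f %.2f'%(*d,t,x2,y2))
E
python3 -c "
from h import *
go(.417,-.138,.22,18.5)"
```

```text
pos [ 0.1917 -0.5946  0.2222] yaw 22.31 j [ -57.   22.    0.   -0.  -68. -100.] F [-0.7  0.  -0. ] w 1.000 f 0.0 t 1.2
 shift now 33.69 38.18 0.24  turn 3.8  | shift after turn 36.16 35.85
```

Call:
step_arm(
  targets="0 0 0 3.8;2.6 2.6 0 0;2.6 2.6 0 0;2.6 2.6 0 0;2.6 2.6 0 0;2.6 2.6 0 0;2.6 2.6 0 0;2.6 2.6 0 0;2.6 2.6 0 0;2.6 2.6 0 0;2.6 2.6 0 0;2.6 2.6 0 0",
)

```text
time_s: 2.2
tcp_pos: [0.3702, -0.23, 0.2227]
ee_rot: [[-0.323, 0.946, 0.001], [0.946, 0.323, -0.0], [-0.0, 0.0, -1.0]]
wrist_force: [1.4, -0.8, -0.3]
gripper_width: 1.002
gripper_force: 0.0
```

Call:
step_arm(
  targets="2.6 2.6 0 0;2.5 2.5 0 0;2.4 2.2 0 0;0 0 0 0;0 0 0 0",
)

```text
time_s: 2.62
tcp_pos: [0.4152, -0.1358, 0.2225]
ee_rot: [[-0.327, 0.945, -0.0], [0.945, 0.327, 0.0], [0.0, -0.0, -1.0]]
wrist_force: [-0.4, -0.1, -0.1]
gripper_width: 0.998
gripper_force: 0.0
```

```bash
python3 -c "
from h import *
go(.417,-.138,.085,18.5)
c=cap('wrist','w1.png'); print(c['eye'],np.round(c['rotation'],2).tolist()); print(proj(c,(.417,-.138,.128)))"
```

```text
pos [ 0.4152 -0.1358  0.2225] yaw 19.07 j [   3.    3.  -24.   -0.  -62. -164.] F [-0.4 -0.1 -0.1] w 0.998 f 0.0 t 2.6
 shift now -0.27 0.10 13.75  turn 0.6  | shift after turn -0.27 0.11
[ 0.39078819 -0.06268264  0.38423292] [[0.94, 0.31, 0.09], [0.33, -0.91, -0.26], [-0.0, 0.28, -0.96]]
(np.float64(319.68198752065047), np.float64(250.82609247473349))
```

View pics/w1.png

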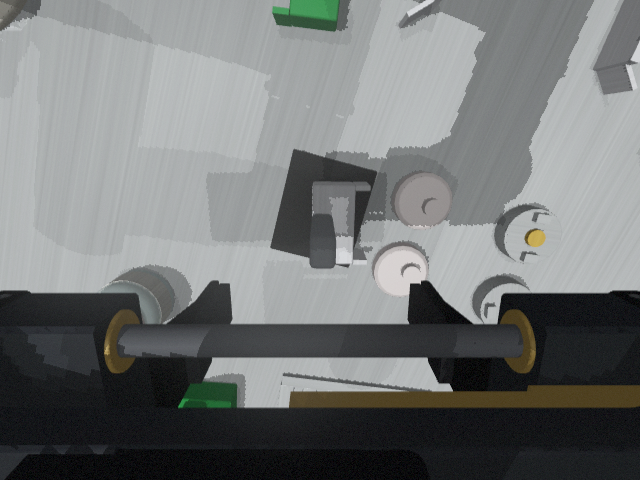

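The wrist view shows the scraper handle top at about (322,255), close to the predicted (320,251), with its wings pointing right towards the lids. I'll go down and grip it.

Call:
step_arm(
  targets="-0.3 0.1 2 0.6;0 0 3 0;0 0 3 0;0 0 3 0;0 0 2 0;0 0 0.8 0;0 0 0 0",
)

```text
time_s: 3.25
tcp_pos: [0.4149, -0.1407, 0.083]
ee_rot: [[-0.311, 0.95, -0.005], [0.95, 0.311, -0.0], [0.001, -0.005, -1.0]]
wrist_force: [0.7, -0.6, -0.4]
gripper_width: 1.003
gripper_force: 0.0
```

Call:
step_arm(
  targets="0 0 0 0;0 0 0 0;0 0 0 0;0 0 0 0;0 0 0 0;0 0 0 0;0 0 0 0;0 0 0 0",
  claw=0.5,
)

```text
time_s: 3.92
tcp_pos: [0.4167, -0.1396, 0.0847]
ee_rot: [[-0.314, 0.95, 0.0], [0.95, 0.314, 0.0], [-0.0, 0.0, -1.0]]
wrist_force: [-0.3, -0.5, -0.3]
gripper_width: 0.48
gripper_force: 0.0
```

```bash
python3 -c "
from h import *
go(.417,-.138,.085,18.5)"
```

```text
pos [ 0.4167 -0.1396  0.0847] yaw 18.27 j [   3.   14.  -35.   -0.  -41. -165.] F [-0.3 -0.5 -0.3] w 0.480 f 0.0 t 3.9
 shift now 0.14 0.08 -0.03  turn -0.2  | shift after turn 0.14 0.08
```

Call:
step_arm(
  targets="0 0 0 0;0 0 0 0;0 0 0 0;0 0 0 0;0 0 0 0;0 0 0 0;0 0 0 0;0 0 0 0;0 0 0 0",
)

```text
time_s: 4.67
tcp_pos: [0.417, -0.1396, 0.0846]
ee_rot: [[-0.313, 0.95, 0.001], [0.95, 0.313, 0.0], [-0.0, 0.001, -1.0]]
wrist_force: [2.0, 0.8, -1.5]
gripper_width: 0.226
gripper_force: 30.0
```

Call:
step_arm(
  targets="0 0 -1 0;0 0 -2 0;0 0 -2 0;0 0 -2 0;0 0 0 0",
)

```text
time_s: 5.08
tcp_pos: [0.4179, -0.1399, 0.157]
ee_rot: [[-0.314, 0.95, 0.005], [0.95, 0.314, -0.0], [-0.002, 0.004, -1.0]]
wrist_force: [1.2, 0.2, -4.2]
gripper_width: 0.226
gripper_force: 30.0
```

```bash
python3 -c "
from h import *
go(.522,-.25,.155,94.5)"
```

```text
pos [ 0.4179 -0.1399  0.157 ] yaw 18.28 j [   3.    8.  -30.    0.  -52. -165.] F [ 1.2  0.2 -4.2] w 0.226 f 30.0 t 5.1
 shift now -13.72 6.43 0.26  turn -76.2  | shift after turn -9.52 -11.79
```

Call:
step_arm(
  targets="0 0 0 -6.9;0 0 0 -6.9;0 0 0 -6.9;0 0 0 -6.9;0 0 0 -6.9;0 0 0 -6.9;0 0 0 -6.9;0 0 0 -6.9;0 0 0 -6.9;0 0 0 -6.9;0 0 0 -7;0 0 0 0",
)

```text
time_s: 6.08
tcp_pos: [0.4147, -0.1395, 0.1525]
ee_rot: [[-0.997, -0.076, -0.005], [-0.076, 0.997, 0.001], [0.005, 0.001, -1.0]]
wrist_force: [-0.9, -0.0, -3.9]
gripper_width: 0.229
gripper_force: 30.0
```

Call:
step_arm(
  targets="-2.4 -3 0 0;-2.4 -3 0 0;-2.4 -3 0 0;-2.5 -2.8 0 0;0 0 0 0;0 0 0 0",
)

```text
time_s: 6.58
tcp_pos: [0.5218, -0.251, 0.1515]
ee_rot: [[-0.998, -0.069, -0.005], [-0.069, 0.998, 0.002], [0.005, 0.002, -1.0]]
wrist_force: [-0.7, 0.5, -4.8]
gripper_width: 0.224
gripper_force: 30.0
```

Run:
```python
from h import *
go(.524,-.25,.083,94.5)
c=cap('top','top1.png'); f=c['frame']
hsv=cv2.cvtColor(f,cv2.COLOR_BGR2HSV)
g=cv2.medianBlur(f[:,:,1],3)
h=cv2.HoughCircles(g,cv2.HOUGH_GRADIENT,1,20,param1=80,param2=12,minRadius=11,maxRadius=16)
for u,v,rr in h[0]:
    if 200<u<440 and 180<v<300: print(u,v,rr,np.round(ray(c,u,v,.022),3))
```

```text
pos [ 0.5218 -0.251   0.1515] yaw 93.94 j [-10.  21. -12.  -0. -57. -76.] F [-0.7  0.5 -4.8] w 0.224 f 30.0 t 6.6
 shift now -0.26 0.07 6.85  turn -0.6  | shift after turn -0.26 0.07
360.5 266.5 15.4 [ 0.509 -0.085  0.022]
232.5 235.5 11.8 [0.583 0.198 0.022]
```

Call:
step_arm(
  targets="-0.2 0 2.5 -0.6;0 0 2.5 0;0 0 1.5 0;0 0 0.3 0;0 0 0 0",
)

```text
time_s: 7.05
tcp_pos: [0.5223, -0.249, 0.0852]
ee_rot: [[-0.996, -0.084, -0.004], [-0.084, 0.996, 0.001], [0.004, 0.001, -1.0]]
wrist_force: [-1.2, 0.7, -4.1]
gripper_width: 0.227
gripper_force: 30.0
```

```bash
python3 -c "
from h import *
go(.524,-.25,.0825,94.5)"
```

```text
pos [ 0.5223 -0.249   0.0852] yaw 94.84 j [ -9.  25. -16.  -0. -49. -76.] F [-1.2  0.7 -4.1] w 0.227 f 30.0 t 7.0
 shift now -0.16 -0.11 0.27  turn 0.3  | shift after turn -0.16 -0.11
```

Call:
step_arm(
  targets="-0.15 0 0.25 0.2;0 1 0 0;0 1.5 0 0;0 1.5 0 0;0 1.5 0 0;0 1.5 0 0;0 1.5 0 0;0 1.5 0 0;0 1.5 0 0;0 1.5 0 0;0 1 0 0;0 0 0 0",
)

```text
time_s: 8.05
tcp_pos: [0.5147, -0.1085, 0.0853]
ee_rot: [[-0.997, -0.083, 0.002], [-0.083, 0.997, 0.0], [-0.002, 0.0, -1.0]]
wrist_force: [0.1, 0.2, -4.8]
gripper_width: 0.225
gripper_force: 30.0
```

Run:
```python
from h import *
go(.504,.064,.0825,94.5)
c=cap('top'); f=c['frame']
cv2.imwrite('pics/t2.png',cv2.resize(f[180:330,205:435],None,fx=3,fy=3,interpolation=cv2.INTER_CUBIC))
```

```text
pos [ 0.5147 -0.1085  0.0853] yaw 94.79 j [  6.  21. -24.  -0. -45. -91.] F [ 0.1  0.2 -4.8] w 0.225 f 30.0 t 8.1
 shift now -0.37 17.28 0.29  turn 0.3  | shift after turn -0.28 17.28
```

View pics/t2.png

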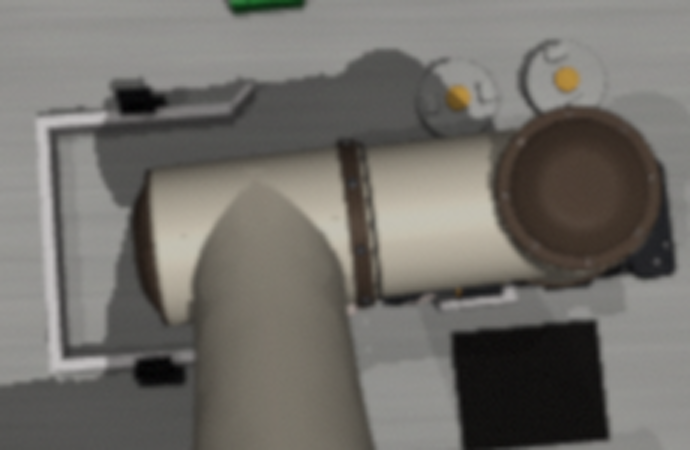

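The top view is hidden by the arm: caps show at (457,97) and (567,80) of the crop, but the lids are covered. I'll look with the wrist camera.

Run:
```python
from h import *
c=cap('wrist','w2.png')
for p in [(.505,-.1+.068,.02),(.5,.03,.02),(.449,.08,.045),(.4492,.208,.045)]: print(proj(c,p))
```

```text
(np.float64(436.3184160091157), np.float64(253.3325718171179))
(np.float64(530.7789757231092), np.float64(253.63161762170333))
(np.float64(667.0865416227882), np.float64(187.52676928582406))
(np.float64(887.9358750187848), np.float64(206.93142270596985))
```

View pics/w2.png

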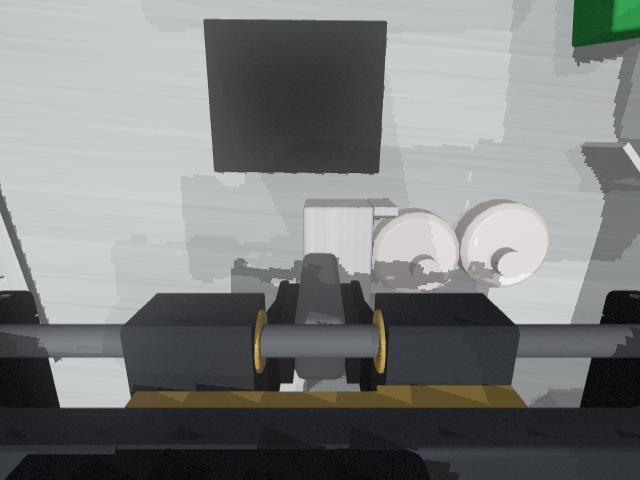

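The wrist view shows lid B inside the wings at (415,250) and lid A ahead at (504,240), nearly in line. I'll keep sweeping.

Call:
step_arm(
  targets="0 0.8 0.2 0.2;0 1.5 0 0;0 1.5 0 0;0 1.5 0 0;0 1.5 0 0;0 1.5 0 0;0 1.2 0 0;0 0.6 0 0;0 0 0 0",
)

```text
time_s: 8.9
tcp_pos: [0.5065, -0.0087, 0.0821]
ee_rot: [[-0.997, -0.079, 0.0], [-0.079, 0.997, 0.0], [-0.0, 0.0, -1.0]]
wrist_force: [0.3, -0.2, -4.0]
gripper_width: 0.225
gripper_force: 30.0
```

```bash
cat >> h.py <<'E'
def circ(c,x0,y0,x1,y1,z=.021,r0=35,r1=55,p2=25):
    g=cv2.medianBlur(cv2.cvtColor(c['frame'],cv2.COLOR_BGR2GRAY),5)[y0:y1,x0:x1]
    h=cv2.HoughCircles(g,cv2.HOUGH_GRADIENT,1,50,param1=80,param2=p2,minRadius=r0,maxRadius=r1)
    o=np.array([.5295,.148]);a=np.radians(3.1);B=np.array([[np.cos(a),np.sin(a)],[-np.sin(a),np.cos(a)]])
    for u,v,rr in ([] if h is None else h[0]):
        p=ray(c,u+x0,v+y0,z)[:2]; print('circ',u+x0,v+y0,rr,np.round(p,3),'bay',np.round(B@(p-o),3))
E
python3 - <<'E'
from h import *
go(.504,.064,.0825,94.5)
c=cap('wrist','w3.png'); circ(c,360,140,639,300)
E
```

```text
pos [ 0.5065 -0.0087  0.0821] yaw 94.51 j [  17.   20.  -27.   -0.  -44. -103.] F [ 0.3 -0.2 -4. ] w 0.225 f 30.0 t 8.9
 shift now -0.32 7.27 -0.04  turn 0.0  | shift after turn -0.32 7.27
circ 415.5 259.5 46.6 [0.501 0.054] bay [-0.033 -0.092]
circ 508.5 243.5 48.8 [0.486 0.112] bay [-0.046 -0.033]
```

View pics/w3.png

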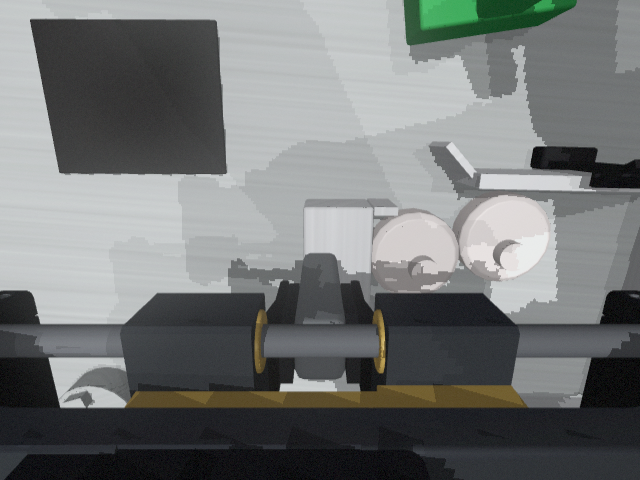

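Lid A at (504,238) is just inside the near wall, with lid B at (415,250) behind it. I'll go the last 7 cm.

Call:
step_arm(
  targets="0 0.6 0 0.2;0 1.2 0 0.2;0 1.2 0 0.2;0 1.2 0 0.2;0 1.2 0 0.2;0 1 0 0;0 0.5 0 0;0 0 0 0;0 0 0 0",
)

```text
time_s: 9.7
tcp_pos: [0.5015, 0.0592, 0.0818]
ee_rot: [[-0.998, -0.061, -0.001], [-0.061, 0.998, -0.0], [0.001, -0.0, -1.0]]
wrist_force: [0.3, 0.1, -4.3]
gripper_width: 0.229
gripper_force: 30.0
```

Run:
```python
from h import *
go(.504,.064,.0825,94.5)
c=cap('wrist','w4.png'); circ(c,360,140,639,300)
```

```text
pos [0.5015 0.0592 0.0818] yaw 93.48 j [  25.   19.  -27.   -0.  -44. -112.] F [ 0.3  0.1 -4.3] w 0.229 f 30.0 t 9.7
 shift now -0.28 0.47 -0.07  turn -1.0  | shift after turn -0.29 0.46
circ 500.5 232.5 45.5 [0.476 0.174] bay [-0.052  0.029]
circ 413.5 265.5 42.2 [0.501 0.122] bay [-0.03  -0.025]
```

Call:
step_arm(
  targets="0 0.4 0 0;0 0 0 0;0 -1 0 0;0 -2.5 0 0;0 -3 0 0;0 -2 -2 0;0 0 -3 0;0 0 -2 0;0 0 0 0",
)

```text
time_s: 10.5
tcp_pos: [0.5098, -0.0224, 0.1566]
ee_rot: [[-0.998, -0.06, 0.01], [-0.06, 0.998, 0.001], [-0.01, 0.001, -1.0]]
wrist_force: [0.7, 0.9, -4.7]
gripper_width: 0.227
gripper_force: 30.0
```

Run:
```python
from h import *
go(.70,-.082,.145,180)
c=cap('top')
for u,v in [(373,140),(435,125)]: print(ray(c,u,v,0))
c=cap('wrist'); circ(c,360,0,639,300)
```

```text
pos [ 0.5098 -0.0224  0.1566] yaw 93.44 j [  16.   14.  -21.    0.  -54. -102.] F [ 0.7  0.9 -4.7] w 0.227 f 30.0 t 10.5
 shift now -18.61 -7.09 1.35  turn -86.6  | shift after turn 5.97 -19.00
[ 0.80252904 -0.12452479  0.        ]
[ 0.83551617 -0.26929639  0.        ]
circ 499.5 242.5 37.8 [0.508 0.132] bay [-0.022 -0.015]
circ 558.5 199.5 36.6 [0.469 0.173] bay [-0.059  0.028]
```

Call:
step_arm(
  targets="0 0 0 -7.1;0 0 0 -7.1;0 0 0 -7.1;0 0 0 -7.1;0 0 0 -7.1;0 0 0 -7.1;0 0 0 -7.1;0 0 0 -7.1;0 0 0 -7.1;0 0 0 -7.1;0 0 0 -7.1;0 0 0 -7.1",
)

```text
time_s: 11.6
tcp_pos: [0.5049, -0.0217, 0.1496]
ee_rot: [[-0.017, -1.0, -0.005], [-1.0, 0.017, -0.0], [0.001, 0.005, -1.0]]
wrist_force: [0.2, -0.1, -4.1]
gripper_width: 0.23
gripper_force: 30.0
```

Call:
step_arm(
  targets="0 -1 0 -1.4;1 -3.5 0 0;1 -3.5 0 0;1 -3.5 0 0;1 -3.5 0 0;1 -2.5 0 0;1 -1.5 0 0;0 0 0 0;0 0 0 0",
)

```text
time_s: 12.35
tcp_pos: [0.6954, -0.0819, 0.1476]
ee_rot: [[-0.0, -1.0, -0.007], [-1.0, 0.0, 0.0], [-0.0, 0.007, -1.0]]
wrist_force: [0.3, 0.5, -5.9]
gripper_width: 0.228
gripper_force: 30.0
```

Run:
```python
from h import *
go(.705,-.082,.0825,180)
c=cap('wrist','w5.png'); circ(c,300,0,639,300)
```

```text
pos [ 0.6954 -0.0819  0.1476] yaw 179.99 j [  6.  33.   7.  -0. -65.  -6.] F [ 0.3  0.5 -5.9] w 0.228 f 30.0 t 12.3
 shift now 0.01 -1.01 6.51  turn -0.0  | shift after turn 0.01 -1.01
circ 389.5 128.5 38.8 [ 0.642 -0.165] bay [ 0.095 -0.319]
```

View pics/w5.png

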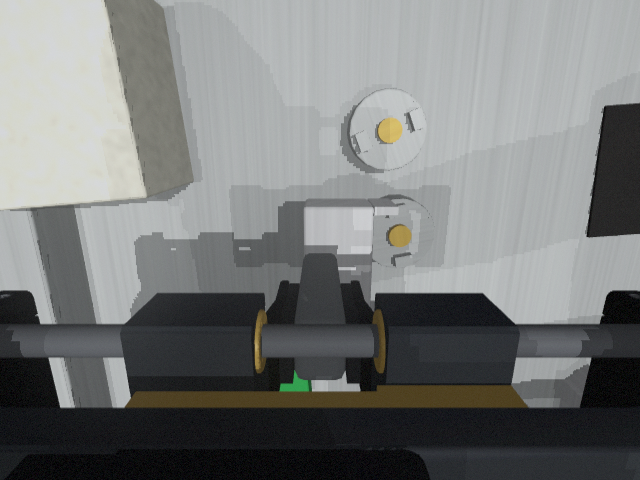

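Cap A is at (400,236), straight in front of the scraper, with cap B at (389,129). The carton at the upper left and the green decoy at the bottom are both clear. I'll lower here and push cap A 9 cm towards −x.

Call:
step_arm(
  targets="0 -1.1 1.5 0;0 0 2.5 0;0 0 2 0;0 0 0.5 0;0 0 0 0",
)

```text
time_s: 12.82
tcp_pos: [0.7049, -0.0811, 0.084]
ee_rot: [[0.002, -1.0, -0.007], [-1.0, -0.002, -0.0], [0.0, 0.007, -1.0]]
wrist_force: [-0.7, 0.0, -5.6]
gripper_width: 0.229
gripper_force: 30.0
```

Run:
```python
from h import *
go(.612,-.082,.0825,180)
```

```text
pos [ 0.7049 -0.0811  0.084 ] yaw -179.91 j [  6.  37.   4.  -0. -58.  -6.] F [-0.7  0.  -5.6] w 0.229 f 30.0 t 12.8
 shift now 0.07 9.29 0.22  turn 0.1  | shift after turn 0.09 9.29
```

Call:
step_arm(
  targets="0.1 0.5 0.1 0;0 1 0 0;0 1.4 0 0;0 1.4 0 0;0 1.4 0 0;0 1.4 0 0;0 1.2 0 0;0 0.7 0 0;0 0.3 0 0;0 0 0 0",
)

```text
time_s: 13.65
tcp_pos: [0.6152, -0.0827, 0.0879]
ee_rot: [[0.002, -1.0, 0.003], [-1.0, -0.002, 0.0], [-0.0, -0.003, -1.0]]
wrist_force: [0.8, 0.1, -3.9]
gripper_width: 0.23
gripper_force: 30.0
```

Call:
step_arm(
  targets="0 -1.5 0 0;0 -3 0 0;0 -2 -1 0;0 0 -3 0;0 0 -2.5 0;0 0 0 0",
)

```text
time_s: 14.15
tcp_pos: [0.6843, -0.0831, 0.1576]
ee_rot: [[0.003, -1.0, 0.012], [-1.0, -0.003, -0.002], [0.002, -0.012, -1.0]]
wrist_force: [0.6, 0.1, -1.0]
gripper_width: 0.224
gripper_force: 30.0
```

```bash
cat >> h.py <<'E'
def yel(c):
    h=cv2.cvtColor(c['frame'],cv2.COLOR_BGR2HSV); m=cv2.inRange(h,(15,90,80),(32,255,255)); m[300:]=0
    k,_,st,ce=cv2.connectedComponentsWithStats(m)
    for i in range(1,k):
        if st[i,4]>60: print('yel',st[i,4],np.round(ce[i]),np.round(ray(c,*ce[i],.026)[:2],4))
E
python3 - <<'E'
from h import *
go(.55,-.2,.145,87)
c=cap('wrist'); yel(c); circ(c,300,0,639,300)
E
```

```text
pos [ 0.6843 -0.0831  0.1576] yaw -179.85 j [  7.  31.   5.   0. -63.  -6.] F [ 0.6  0.1 -1. ] w 0.224 f 30.0 t 14.2
 shift now 11.65 13.47 1.11  turn 93.1  | shift after turn 12.81 -12.37
yel 445 [376. 132.] [ 0.6429 -0.1638]
yel 420 [512. 211.] [ 0.5288 -0.1022]
circ 378.5 132.5 39.9 [ 0.64  -0.164] bay [ 0.094 -0.317]
```

Run:
```python
from h import *
c=cap('top'); yel(c); 
c=cap('scene','s2.png'); yel(c)
```

```text
yel 2067 [627. 210.] [ 0.6234 -0.6823]
```

View pics/s2.png

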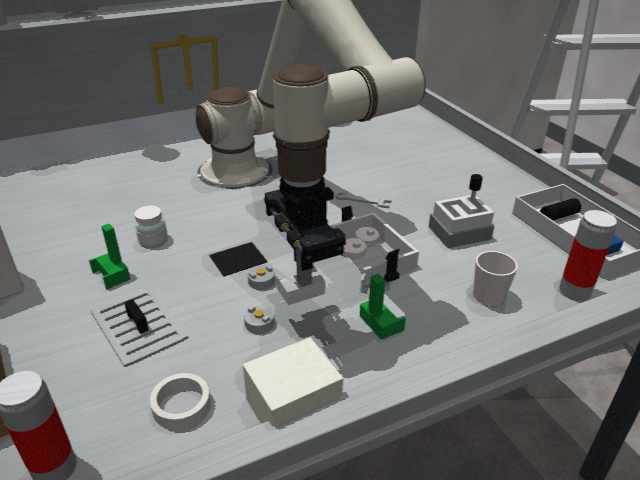

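The scene shows cap A at (262,272), cap B at (260,314), and both lids in the bay.

Run:
```python
from h import *
c=cap('scene'); print(ray(c,262,271,.026),ray(c,260,313.5,.026))
c=cap('wrist'); yel(c); go(.53,-.2,.145,87)
```

```text
[ 0.51555922 -0.10891812  0.026     ] [ 0.64234047 -0.1613294   0.026     ]
yel 474 [367. 131.] [ 0.6429 -0.1638]
yel 433 [523. 199.] [ 0.517  -0.1119]
pos [ 0.6781 -0.0826  0.1487] yaw -179.96 j [  7.  31.   4.  -0. -63.  -6.] F [-0.9 -0.5 -4.6] w 0.225 f 30.0 t 14.4
 shift now 11.73 14.82 0.44  turn 93.0  | shift after turn 14.18 -12.50
```

Cap A was knocked aside (the announced disturbance) and is now at (.517, −.112). I'll go behind it with a 78° heading.

Call:
step_arm(
  targets="0 0 0 7.1;0 0 0 7.1;0 0 0 7.1;0 0 0 7.1;0 0 0 7.1;0 0 0 7.1;0 0 0 7.1;0 0 0 7.1;0 0 0 7.1;0 0 0 7.1;0 0 0 7.1;0 0 0 7.1",
)

```text
time_s: 15.4
tcp_pos: [0.6785, -0.0827, 0.149]
ee_rot: [[-0.997, -0.079, -0.004], [-0.079, 0.997, -0.0], [0.004, 0.0, -1.0]]
wrist_force: [-0.5, 0.0, -4.1]
gripper_width: 0.226
gripper_force: 30.0
```

Call:
step_arm(
  targets="0 0 0 7.1;0 0 0 7.1;0 0 0 2.6;0 0 0 0",
)

```text
time_s: 15.73
tcp_pos: [0.6785, -0.0827, 0.1491]
ee_rot: [[-0.978, 0.208, -0.004], [0.208, 0.978, -0.0], [0.004, -0.001, -1.0]]
wrist_force: [-0.5, 0.2, -5.3]
gripper_width: 0.227
gripper_force: 30.0
```

Run:
```python
from h import *
go(.500,-.192,.145,78)
c=cap('wrist'); yel(c)
```

```text
pos [ 0.6785 -0.0827  0.1491] yaw 78.02 j [   7.   31.    4.   -0.  -63. -109.] F [-0.5  0.2 -5.3] w 0.227 f 30.0 t 15.7
 shift now 15.19 -14.40 0.48  turn 0.0  | shift after turn 15.19 -14.40
yel 598 [229.  27.] [ 0.5174 -0.1125]
yel 397 [209. 216.] [ 0.6435 -0.1646]
```

Call:
step_arm(
  targets="1.5 -1.4 0 0;2.5 -2.4 0 0;2.5 -2.4 0 0;2.5 -2.4 0 0;2.5 -2.4 0 0;2.2 -2 0 0;1.5 -1.4 0 0;0 0 0 0;0 0 0 0",
)

```text
time_s: 16.53
tcp_pos: [0.5, -0.1928, 0.1511]
ee_rot: [[-0.978, 0.207, -0.0], [0.207, 0.978, -0.0], [0.0, -0.0, -1.0]]
wrist_force: [0.1, 0.5, -3.6]
gripper_width: 0.224
gripper_force: 30.0
```

Run:
```python
from h import *
go(.501,-.190,.087,78)
c=cap('wrist'); yel(c)
```

```text
pos [ 0.5    -0.1928  0.1511] yaw 78.05 j [ -4.  17. -18.   0. -55. -98.] F [ 0.1  0.5 -3.6] w 0.224 f 30.0 t 16.5
 shift now -0.04 0.29 6.41  turn 0.0  | shift after turn -0.04 0.29
yel 397 [419. 237.] [ 0.5186 -0.1117]
```

Call:
step_arm(
  targets="0 0 2 0;0 0 2.5 0;0 0 1.6 0;0 0 0.3 0;0 0.7 0 0;0 1.3 0 0;0 1.4 0 0;0 1.4 0.2 0.5;0 1.4 0.2 1;0 1.4 0 1;0 1 0 1;0 0 0 0",
)

```text
time_s: 17.58
tcp_pos: [0.5224, -0.1061, 0.0848]
ee_rot: [[-0.965, 0.263, 0.005], [0.263, 0.965, 0.0], [-0.004, 0.001, -1.0]]
wrist_force: [0.8, 0.5, -4.8]
gripper_width: 0.229
gripper_force: 30.0
```

Run:
```python
from h import *
go(.5,-.2,.0825,74)
c=cap('wrist'); yel(c)
```

```text
pos [ 0.5224 -0.1061  0.0848] yaw 74.75 j [   6.   21.  -23.    0.  -45. -111.] F [ 0.8  0.5 -4.8] w 0.229 f 30.0 t 17.6
 shift now -0.31 -9.65 0.22  turn 0.8  | shift after turn -0.44 -9.65
yel 667 [419. 256.] [ 0.5359 -0.0424]
```

Call:
step_arm(
  targets="-0.1 0.7 0.1 0;-0.3 1.2 0.1 -1;-0.5 1.1 0 -2;-0.5 1.1 0 -2;-0.5 1.1 0 -2;-0.6 1.1 0 -2;-0.6 1.1 0 -2;-0.6 1.1 0 -2;-0.6 1 0 -2;-0.6 0.7 0 -2;-0.3 0.3 0 -1;0 0 0 0",
)

```text
time_s: 18.63
tcp_pos: [0.5886, -0.0101, 0.081]
ee_rot: [[-0.999, -0.047, 0.001], [-0.047, 0.999, 0.001], [-0.001, 0.001, -1.0]]
wrist_force: [0.4, 0.4, -4.4]
gripper_width: 0.232
gripper_force: 30.0
```

Run:
```python
from h import *
go(.5727,.108,.0825,93.1)
c=cap('wrist','w6.png'); yel(c)
```

```text
pos [ 0.5886 -0.0101  0.081 ] yaw 92.68 j [  15.   26.  -15.   -0.  -48. -102.] F [ 0.4  0.4 -4.4] w 0.232 f 30.0 t 18.6
 shift now 1.04 11.87 -0.15  turn -0.4  | shift after turn 0.95 11.88
yel 693 [419. 253.] [0.5785 0.0533]
```

View pics/w6.png

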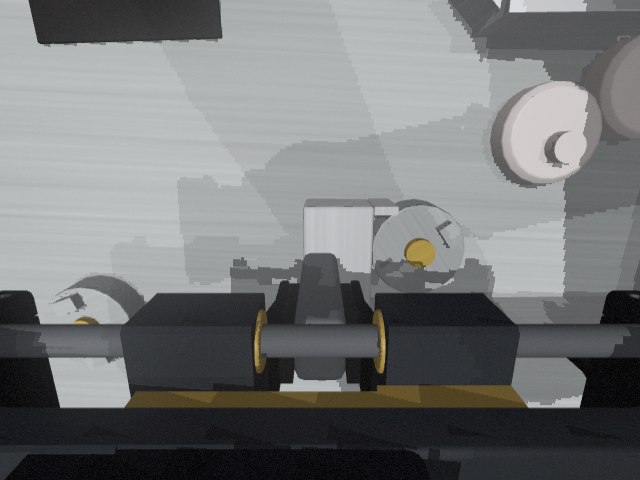

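Cap A at (419,253) is in the wings and lid B at (548,135) is clear to the left. I'll shift 1.2 cm towards −x and sweep in.

Call:
step_arm(
  targets="0.4 0.5 0 -0.4;0.5 0.8 0 0;0.3 1.2 0 0;0 1.4 0 0;0 1.4 0 0;0 1.4 0 0;0 1.4 0 0;0 1.4 0 0;0 1.2 0 0;0 1 0 0;0 0.6 0 0;0 0 0 0",
)

```text
time_s: 19.68
tcp_pos: [0.5735, 0.1088, 0.0857]
ee_rot: [[-0.998, -0.057, 0.008], [-0.057, 0.998, -0.007], [-0.008, -0.007, -1.0]]
wrist_force: [6.0, -13.9, 2.6]
gripper_width: 0.25
gripper_force: 30.2
```

Run:
```python
from h import *
go(.5727,.118,.0825,93.1)
c=cap('wrist'); yel(c); circ(c,440,20,639,300)
```

```text
pos [0.5735 0.1088 0.0857] yaw 93.28 j [  27.   25.  -16.    1.  -48. -114.] F [  6.  -13.9   2.6] w 0.250 f 30.2 t 19.7
 shift now 0.03 0.93 0.32  turn 0.2  | shift after turn 0.03 0.93
yel 658 [422. 263.] [0.5713 0.1756]
circ 445.5 97.5 50.3 [0.471 0.177] bay [-0.057  0.032]
```

Call:
step_arm(
  targets="0 -0.5 0 0;0 -1.5 0 0;0 -2.5 0 0;0 -2 0 0;0 0 0 0",
)

```text
time_s: 20.15
tcp_pos: [0.5752, 0.0453, 0.0834]
ee_rot: [[-0.999, -0.051, 0.006], [-0.051, 0.999, 0.001], [-0.006, 0.001, -1.0]]
wrist_force: [2.6, -4.6, 3.0]
gripper_width: 0.23
gripper_force: 30.0
```

Run:
```python
from h import *
go(.5727,.118,.0825,93.1)
c=cap('wrist','w7.png'); yel(c); circ(c,440,20,639,300)
```

```text
pos [0.5752 0.0453 0.0834] yaw 92.93 j [  21.   25.  -17.    0.  -48. -108.] F [ 2.6 -4.6  3. ] w 0.230 f 30.0 t 20.1
 shift now -0.12 7.28 0.10  turn -0.2  | shift after turn -0.14 7.28
yel 720 [521. 265.] [0.5712 0.1758]
circ 457.5 152.5 46.6 [0.503 0.126] bay [-0.027 -0.021]
circ 551.5 103.5 46.7 [0.473 0.175] bay [-0.055  0.03 ]
circ 508.5 262.5 50.0 [0.571 0.17 ] bay [0.043 0.02 ]
```

View pics/w7.png

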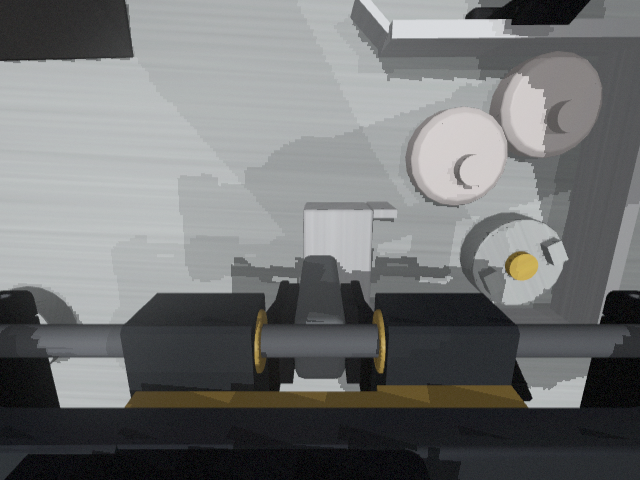

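All three parts in the bay are well inside: lids at (458,152) and (551,104), cap A at (521,265). I'll lift the scraper and go for cap B.

Call:
step_arm(
  targets="0 0 -0.5 0;0 -1.5 -1.5 0;0 -2.5 -2.5 0;0 -2 -2.5 0;0 -2.5 0 -7;0 -2.5 0 -7;0 0 0 -0.5;0 0 0 0",
)

```text
time_s: 20.87
tcp_pos: [0.58, -0.0633, 0.1496]
ee_rot: [[-0.955, -0.298, -0.003], [-0.298, 0.955, 0.001], [0.003, 0.002, -1.0]]
wrist_force: [-0.2, -0.7, -4.4]
gripper_width: 0.225
gripper_force: 30.0
```

Run:
```python
from h import *
go(.667,-.24,.145,107.4)
```

```text
pos [ 0.58   -0.0633  0.1496] yaw 107.32 j [ 10.  22. -11.  -0. -57. -82.] F [-0.2 -0.7 -4.4] w 0.225 f 30.0 t 20.9
 shift now -3.04 -19.46 0.42  turn -0.1  | shift after turn -3.02 -19.46
```

Call:
step_arm(
  targets="-0.5 -2 0 0;-0.5 -3 0 0;-0.5 -3.2 0 0;-0.5 -3.2 0 0;-0.5 -3.2 0 0;-0.5 -3 0 0;0 -1.8 0 0;0 0 0 0;0 0 0 0",
)

```text
time_s: 21.62
tcp_pos: [0.6676, -0.2385, 0.1486]
ee_rot: [[-0.954, -0.299, -0.004], [-0.299, 0.954, 0.002], [0.003, 0.003, -1.0]]
wrist_force: [-0.9, 0.1, -5.1]
gripper_width: 0.228
gripper_force: 30.0
```

Run:
```python
from h import *
go(.667,-.24,.083,107.4)
c=cap('wrist'); yel(c)
```

```text
pos [ 0.6676 -0.2385  0.1486] yaw 107.38 j [ -7.  33.   8.  -0. -65. -66.] F [-0.9  0.1 -5.1] w 0.228 f 30.0 t 21.6
 shift now 0.08 -0.14 6.56  turn -0.0  | shift after turn 0.08 -0.14
yel 410 [415. 235.] [ 0.6433 -0.1632]
```

Call:
step_arm(
  targets="0 0 2 0;0 0 2.5 0;0 0 1.6 0;0 0 0.3 0;0 0.7 0 0;0 1.3 0 0;0 1.5 0 0;0.1 1.5 0 0;0.1 1.5 0 0;0.1 1.5 0 0;0.1 1 0 0;0 0 0 0",
)

```text
time_s: 22.67
tcp_pos: [0.6368, -0.1524, 0.0885]
ee_rot: [[-0.953, -0.302, 0.001], [-0.302, 0.953, 0.001], [-0.001, 0.0, -1.0]]
wrist_force: [-0.1, -0.5, -4.0]
gripper_width: 0.228
gripper_force: 30.0
```

Run:
```python
from h import *
go(.5794,-.012,.083,93)
c=cap('wrist'); yel(c)
```

```text
pos [ 0.6368 -0.1524  0.0885] yaw 107.61 j [  1.  31.  -5.  -0. -54. -73.] F [-0.1 -0.5 -4. ] w 0.228 f 30.0 t 22.7
 shift now 1.23 15.12 0.55  turn 14.6  | shift after turn 5.00 14.32
yel 637 [417. 261.] [ 0.6182 -0.0905]
```

Call:
step_arm(
  targets="0.1 0.8 0.2 0;0.1 1.3 0.2 0;0.1 1.4 0 1;0.1 1.4 0 1.5;0.1 1.4 0 1.5;0.2 1.4 0 2;0.2 1.4 0 2;0.2 1.4 0 2;0.3 1.3 0 2;0.3 1 0 1.5;0.3 0.6 0 1;0 0 0 0",
)

```text
time_s: 23.72
tcp_pos: [0.5874, -0.0269, 0.0832]
ee_rot: [[-0.999, -0.052, -0.0], [-0.052, 0.999, 0.001], [0.0, 0.001, -1.0]]
wrist_force: [-1.2, 1.7, -2.6]
gripper_width: 0.231
gripper_force: 30.0
```

Run:
```python
from h import *
go(.575,.05,.083,93)
c=cap('wrist','w8.png'); yel(c); circ(c,440,20,639,300)
```

```text
pos [ 0.5874 -0.0269  0.0832] yaw 92.98 j [  13.   26.  -15.   -0.  -49. -100.] F [-1.2  1.7 -2.6] w 0.231 f 30.0 t 23.7
 shift now 0.84 7.74 0.03  turn -0.0  | shift after turn 0.84 7.74
yel 346 [633. 254.] [0.5715 0.173 ]
yel 666 [417. 266.] [0.5864 0.037 ]
circ 566.5 150.5 49.9 [0.511 0.119] bay [-0.02  -0.028]
```

View pics/w8.png

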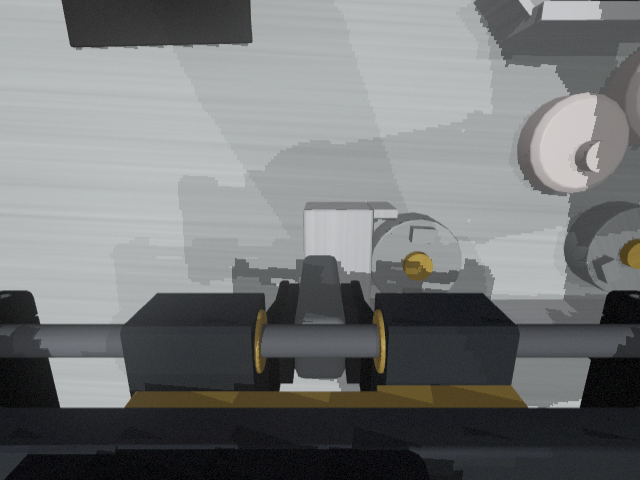

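Cap B at (417,266) is centred in the wings; cap A is at (633,254) and lid B at (571,145). I'll do the last sweep.

Call:
step_arm(
  targets="0.3 0.5 -0.1 0;0.4 0.8 0 0;0.3 1.2 0 0;0 1.2 0 0;0 1.2 0 0;0 1.2 0 0;0 1 0 0;0 0.8 0 0;0 0.4 0 0;0 0 0 0",
)

```text
time_s: 24.6
tcp_pos: [0.5739, 0.0553, 0.084]
ee_rot: [[-0.999, -0.053, 0.0], [-0.053, 0.999, 0.0], [-0.0, 0.0, -1.0]]
wrist_force: [-1.2, -0.9, -4.8]
gripper_width: 0.226
gripper_force: 30.0
```

Run:
```python
from h import *
go(.575,.06,.083,93)
c=cap('wrist','w9.png'); yel(c); circ(c,440,20,639,300)
```

```text
pos [0.5739 0.0553 0.084 ] yaw 93.04 j [  22.   25.  -17.   -0.  -48. -109.] F [-1.2 -0.9 -4.8] w 0.226 f 30.0 t 24.6
 shift now -0.13 0.46 0.10  turn 0.0  | shift after turn -0.13 0.46
yel 710 [510. 267.] [0.5708 0.1793]
yel 648 [417. 273.] [0.5785 0.1197]
circ 532.5 106.5 47.7 [0.474 0.175] bay [-0.054  0.03 ]
circ 512.5 264.5 43.4 [0.571 0.183] bay [0.043 0.033]
circ 441.5 153.5 47.6 [0.503 0.126] bay [-0.028 -0.02 ]
```

Call:
step_arm(
  targets="0 0.3 0 0;0 0.3 0 0;0 0 0 0;0 -1 0 0;0 -2.5 0 0;0 -3 0 0;0 -2 -2 0;0 0 -3 0;0 0 -2 0;0 0 0 0",
)

```text
time_s: 25.48
tcp_pos: [0.5814, -0.0258, 0.1593]
ee_rot: [[-0.999, -0.051, 0.011], [-0.051, 0.999, 0.001], [-0.011, 0.0, -1.0]]
wrist_force: [1.8, 0.7, -3.8]
gripper_width: 0.231
gripper_force: 30.0
```

Run:
```python
from h import *
go(.417,-.135,.15,18.5)
c=cap('wrist','w10.png'); yel(c); circ(c,440,20,639,300)
```

```text
pos [ 0.5814 -0.0258  0.1593] yaw 92.93 j [  13.   21.  -12.    0.  -57. -101.] F [ 1.8  0.7 -3.8] w 0.231 f 30.0 t 25.5
 shift now 16.99 -10.07 0.74  turn 74.4  | shift after turn -5.14 -19.07
yel 403 [568. 230.] [0.5703 0.1842]
yel 399 [495. 236.] [0.5781 0.1238]
circ 508.5 151.5 40.0 [0.509 0.123] bay [-0.022 -0.023]
circ 578.5 100.5 43.0 [0.469 0.17 ] bay [-0.06   0.025]
circ 484.5 235.5 44.5 [0.58  0.117] bay [ 0.048 -0.034]
```

View pics/w10.png

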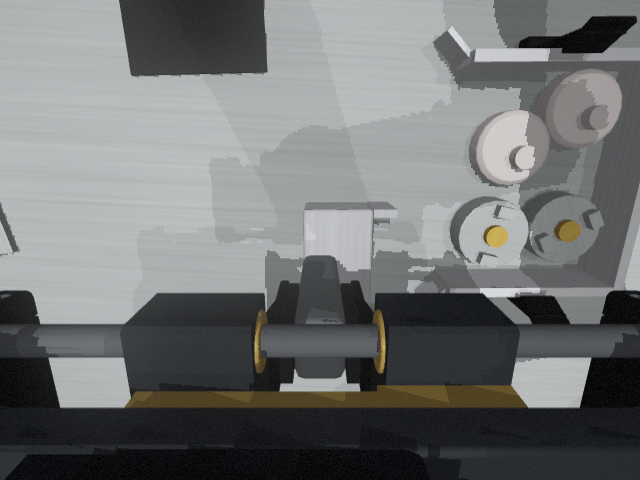

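All four parts lie in the bay: lids (509,147) and (580,108), caps (496,236) and (568,230). Next I'll return the scraper to its pad.

Call:
step_arm(
  targets="1.5 -0.8 0 0;2.5 -1.5 0 0;2.8 -1.6 0 0;2.8 -1.6 0 0;2.8 -1.6 0 0;2.5 -1.6 0 0;1.5 -1 0 0;0.8 -0.5 0 0;0 0 0 0;0 0 0 0",
)

```text
time_s: 26.37
tcp_pos: [0.4122, -0.1355, 0.1539]
ee_rot: [[-0.999, -0.051, 0.001], [-0.051, 0.999, 0.0], [-0.001, 0.0, -1.0]]
wrist_force: [-0.2, -0.4, -4.0]
gripper_width: 0.227
gripper_force: 30.0
```

Run:
```python
from h import *
go(.415,-.136,.09,94)
```

```text
pos [ 0.4122 -0.1355  0.1539] yaw 92.95 j [  3.   7. -31.  -0. -52. -90.] F [-0.2 -0.4 -4. ] w 0.227 f 30.0 t 26.4
 shift now -0.27 -0.07 6.39  turn -1.1  | shift after turn -0.27 -0.07
```

Call:
step_arm(
  targets="-0.3 0 2 -1;0 0 2.5 0;0 0 1.4 0;0 0 0.4 0;0 0 0 0;0 0 0 0",
)

```text
time_s: 26.87
tcp_pos: [0.4161, -0.135, 0.0915]
ee_rot: [[-0.998, -0.07, 0.001], [-0.07, 0.998, -0.0], [-0.001, -0.0, -1.0]]
wrist_force: [0.5, -0.6, -3.5]
gripper_width: 0.231
gripper_force: 30.0
```

Call:
step_arm(
  targets="0 0 0.1 0;0 0 0.1 0;0 0 0 0;0 0 0 0",
)

```text
time_s: 27.2
tcp_pos: [0.4148, -0.1353, 0.0896]
ee_rot: [[-0.998, -0.069, 0.001], [-0.069, 0.998, 0.0], [-0.001, -0.0, -1.0]]
wrist_force: [-1.0, 0.4, -4.7]
gripper_width: 0.226
gripper_force: 30.0
```

Call:
step_arm(
  targets="0 0 0.1 0;0 0 0.1 0;0 0 0 0;0 0 0 0",
)

```text
time_s: 27.53
tcp_pos: [0.4144, -0.1354, 0.087]
ee_rot: [[-0.998, -0.069, -0.0], [-0.069, 0.998, -0.0], [0.0, -0.0, -1.0]]
wrist_force: [-0.2, -0.2, -4.9]
gripper_width: 0.23
gripper_force: 30.0
```

Call:
step_arm(
  targets="0 0 0.1 0;0 0 0.1 0;0 0 0 0;0 0 0 0",
)

```text
time_s: 27.87
tcp_pos: [0.4151, -0.1354, 0.086]
ee_rot: [[-0.998, -0.07, 0.001], [-0.07, 0.998, -0.0], [-0.001, -0.001, -1.0]]
wrist_force: [-1.0, 0.1, 4.7]
gripper_width: 0.226
gripper_force: 30.0
```

Call:
step_arm(
  targets="0 0 0.1 0;0 0 0 0;0 0 0 0",
)

```text
time_s: 28.12
tcp_pos: [0.4162, -0.1354, 0.0855]
ee_rot: [[-0.998, -0.07, 0.004], [-0.07, 0.998, -0.001], [-0.004, -0.001, -1.0]]
wrist_force: [-0.5, 1.2, 8.4]
gripper_width: 0.229
gripper_force: 30.0
```

Call:
step_arm(
  targets="0 0 -0.1 0;0 0 0 0;0 0 0 0;0 0 0 0;0 0 0 0;0 0 0 0;0 0 0 0;0 0 0 0",
  claw=8.7,
)

```text
time_s: 28.78
tcp_pos: [0.4144, -0.1354, 0.085]
ee_rot: [[-0.998, -0.069, -0.0], [-0.069, 0.998, -0.0], [0.0, -0.0, -1.0]]
wrist_force: [-0.6, -0.3, 0.0]
gripper_width: 0.747
gripper_force: 0.0
```

Call:
step_arm(
  targets="0 0 0 0;0 0 0 0;0 0 -1 0;0 0 -2 0;0 0 -3 0;0 0 -3 0;0 0 -3 0;0 0 0 0",
)

```text
time_s: 29.45
tcp_pos: [0.4181, -0.1359, 0.2111]
ee_rot: [[-0.997, -0.07, 0.013], [-0.07, 0.998, -0.002], [-0.012, -0.002, -1.0]]
wrist_force: [0.7, 0.4, 0.4]
gripper_width: 0.999
gripper_force: 0.0
```

Run:
```python
from h import *
go(.5395,-.382,.15,101.4)
c=cap('wrist'); cv2.imwrite('pics/w11.png',c['frame']); print(proj(c,(.415,-.136,.128)),proj(c,(.415,-.131,.003)))
```

```text
pos [ 0.4181 -0.1359  0.2111] yaw 94.04 j [  3.   4. -26.   0. -60. -89.] F [0.7 0.4 0.4] w 0.999 f 0.0 t 29.4
 shift now -10.29 -25.39 6.30  turn -7.4  | shift after turn -6.96 -26.50
(np.float64(318.54524037658786), np.float64(244.55602173598453)) (np.float64(323.96864483266717), np.float64(209.59349241138412))
```

Call:
step_arm(
  targets="0 0 0 -7;-0.5 -2 0 -0.4;-0.8 -3 0 0;-0.8 -3 0 0;-0.8 -3 0 0;-0.8 -3 0 0;-0.8 -3 0 0;-0.8 -3 0 0;-0.8 -3 0 0;-0.8 -2.2 0 0;-0.7 -1.3 0 0;0 0 0 0",
)

```text
time_s: 30.5
tcp_pos: [0.5416, -0.3822, 0.202]
ee_rot: [[-0.981, -0.195, -0.003], [-0.195, 0.981, 0.001], [0.002, 0.002, -1.0]]
wrist_force: [0.3, 0.1, -0.5]
gripper_width: 1.0
gripper_force: 0.0
```

Run:
```python
from h import *
go(.5395,-.382,.06,101.4)
c=cap('wrist','w12.png')
print(proj(c,(.5395,-.382,.042)), [proj(c,p) for p in((.6188,-.3009,.006),(.6432,-.4269,.006),(.436,-.3385,.006))])
m=cv2.inRange(c['frame'],(0,0,0),(45,45,45)); m[280:]=0
cn=max(cv2.findContours(m,0,2)[0],key=cv2.contourArea); print(cv2.minAreaRect(cn),cv2.contourArea(cn))
```

```text
pos [ 0.5416 -0.3822  0.202 ] yaw 101.24 j [-21.  27.   5.   0. -68. -58.] F [ 0.3  0.1 -0.5] w 1.000 f 0.0 t 30.5
 shift now 0.17 0.04 14.20  turn -0.2  | shift after turn 0.17 0.04
(np.float64(318.9475681867204), np.float64(223.40439222079968)) [(np.float64(378.3311997226375), np.float64(300.7114787477997)), (np.float64(259.3372968275248), np.float64(300.1908920796995)), (np.float64(386.0557349272633), np.float64(117.8645780332204))]
((577.482177734375, 137.85546875), (70.42532348632812, 108.63956451416016), 15.592809677124023) 4412.5
```

View pics/w12.png

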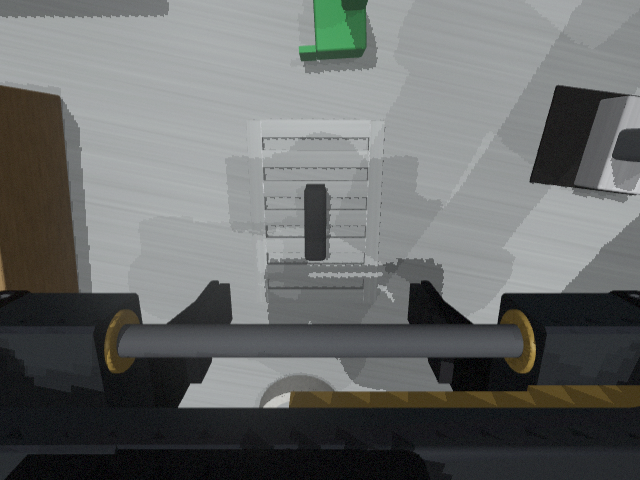

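The handle bar is at (315,222), 4 px from the prediction, and parallel to the fingers. The scraper stands on its pad at (620,145). I'll go down onto the cover.

Call:
step_arm(
  targets="0.1 -0.2 2.5 0;0 0 3.5 0;0 0 3.5 0;0 0 3.5 0;0 0 2.5 0;0 0 1.5 0;0 0 1 0;0 0 0.5 0;0 0 0 0;0 0 0 0",
)

```text
time_s: 31.38
tcp_pos: [0.541, -0.3824, 0.0211]
ee_rot: [[-0.98, -0.198, 0.001], [-0.198, 0.98, -0.001], [-0.001, -0.001, -1.0]]
wrist_force: [-0.2, 0.0, 0.2]
gripper_width: 1.0
gripper_force: 0.0
```

Call:
step_arm(
  targets="0 0 0.2 0;0 0 0 0;0 0 0 0",
)

```text
time_s: 31.63
tcp_pos: [0.5409, -0.3826, 0.019]
ee_rot: [[-0.98, -0.197, 0.001], [-0.197, 0.98, -0.001], [-0.001, -0.001, -1.0]]
wrist_force: [-0.3, -0.4, 0.8]
gripper_width: 1.001
gripper_force: 0.0
```

Call:
step_arm(
  targets="0 0 0.6 0;0 0 0.3 0;0 0 0.1 0;0 0 0 0;0 0 0 0;0 0 0 0",
)

```text
time_s: 32.13
tcp_pos: [0.5405, -0.3825, 0.008]
ee_rot: [[-0.98, -0.197, 0.0], [-0.197, 0.98, -0.0], [-0.0, -0.0, -1.0]]
wrist_force: [0.3, 0.0, 0.0]
gripper_width: 1.002
gripper_force: 0.0
```

Call:
step_arm(
  targets="0 0 0.1 0;0 0 0.1 0;0 0 0 0;0 0 0 0",
)

```text
time_s: 32.47
tcp_pos: [0.5407, -0.3825, 0.0065]
ee_rot: [[-0.98, -0.197, 0.0], [-0.197, 0.98, -0.0], [-0.0, -0.0, -1.0]]
wrist_force: [-0.5, 0.7, 2.5]
gripper_width: 1.004
gripper_force: 1.4
```

Call:
step_arm(
  targets="0 0 -0.05 0;0 0 0 0;0 0 0 0;0 0 0 0;0 0 0 0;0 0 0 0;0 0 0 0;0 0 0 0;0 0 0 0;0 0 0 0;0 0 0 0;0 0 0 0",
  claw=0.5,
)

```text
time_s: 33.47
tcp_pos: [0.5406, -0.3826, 0.0065]
ee_rot: [[-0.98, -0.197, 0.0], [-0.197, 0.98, -0.0], [-0.0, -0.0, -1.0]]
wrist_force: [-0.2, -2.1, 0.3]
gripper_width: 0.228
gripper_force: 30.1
```

Call:
step_arm(
  targets="0 0 0 0;0 0 0 0;0 0 0 0;0 0 0 0;0 0 0 0;0 0 0 0;0 0 -1 0;0 0 -2 0;0 0 -3 0;0 0 -4 0;0 0 -4 0;0 0 0 0",
)

```text
time_s: 34.47
tcp_pos: [0.5443, -0.3847, 0.1568]
ee_rot: [[-0.98, -0.199, 0.014], [-0.199, 0.98, -0.009], [-0.012, -0.011, -1.0]]
wrist_force: [2.1, -1.4, -0.5]
gripper_width: 0.229
gripper_force: 30.0
```

Run:
```python
from h import *
go(.529,.148,.16,93.1)
```

```text
pos [ 0.5443 -0.3847  0.1568] yaw 101.47 j [-21.  28.   1.   0. -62. -57.] F [ 2.1 -1.4 -0.5] w 0.229 f 30.0 t 34.5
 shift now -9.11 52.50 -0.80  turn 8.4  | shift after turn -1.36 53.27
```

Call:
step_arm(
  targets="0 0 0 4.2;0 1.5 0 4.2;0 3 0 0;-0.1 3.5 0 0;-0.1 3.5 0 0;-0.1 3.5 0 0;-0.1 3.5 0 0;-0.1 3.5 0 0;-0.1 3.5 0 0;-0.1 3.5 0 0;-0.1 3.5 0 0;-0.1 3.5 0 0",
)

```text
time_s: 35.47
tcp_pos: [0.5281, -0.0207, 0.1463]
ee_rot: [[-0.999, -0.051, -0.002], [-0.051, 0.999, 0.0], [0.002, 0.0, -1.0]]
wrist_force: [0.6, -0.8, -2.9]
gripper_width: 0.226
gripper_force: 30.0
```

Call:
step_arm(
  targets="-0.1 3.5 0 0;-0.1 3.5 0 0;-0.1 3.2 0 0;-0.1 3 0 0;0 2.2 0 0;0 1.2 0 0;0 0.5 0 0;0 0 0 0;0 0 0 0",
)

```text
time_s: 36.22
tcp_pos: [0.5243, 0.1476, 0.1463]
ee_rot: [[-0.999, -0.051, -0.001], [-0.051, 0.999, -0.001], [0.001, -0.001, -1.0]]
wrist_force: [-1.2, -0.4, -2.7]
gripper_width: 0.228
gripper_force: 30.0
```

Run:
```python
from h import *
go(.529,.148,.12,93.1)
cap('top','t3.png'); c=cap('scene','s3.png')
w=cap('wrist','w13.png')
a=cv2.resize(c['frame'][200:300,300:440],None,fx=4,fy=4)
b=np.vstack([a,np.zeros((200,560,3),np.uint8)])
b[400:]=cv2.resize(w['frame'][:300],(560,262))[:200]
cv2.imwrite('pics/mix2.png',b)
```

```text
pos [0.5243 0.1476 0.1463] yaw 92.93 j [  33.   18.  -17.   -0.  -55. -120.] F [-1.2 -0.4 -2.7] w 0.228 f 30.0 t 36.2
 shift now -0.47 0.01 2.63  turn -0.2  | shift after turn -0.47 0.01
```

View pics/mix2.png

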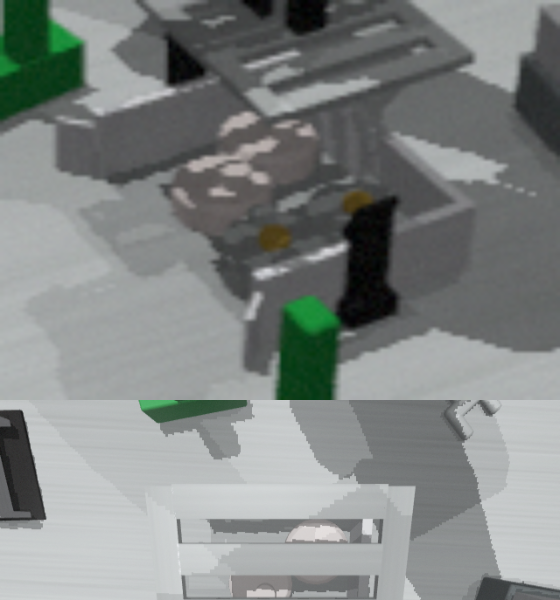

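The cover hangs level above the bay. The two lids and the two cap centres are visible inside it, and the hooks are upright. I'll check the cover's offset in the grip.

Run:
```python
from h import *
c=cap('wrist')
g=c['frame'].astype(int).sum(2)/3
for u in (180,220,260,320,380,440): 
    col=g[70:130,u]; d=np.diff(col); print(u,70+abs(d).argmax(),d[abs(d).argmax()])
s=sense();R=np.array(s['ee_rot']);
for p in ((180,98),(320,98),(440,98)): print(np.round(R.T@(ray(c,*p,s['tcp_pos'][2])-s['tcp_pos'])*1000,1))
for v in (150,200):
    row=g[v,130:520]; d=np.diff(row); i=np.argsort(-abs(d))[:12]; print(v,sorted((130+i).tolist()))
go(.529,.148,.1,93.1)
```

```text
180 120 6.333333333333314
220 95 9.666666666666657
260 95 14.333333333333343
320 95 5.666666666666686
380 84 48.0
440 95 60.0
[ 92.2 -57.4   0.1]
[92.2  1.   0. ]
[92.2 51.1  0. ]
150 [202, 206, 243, 271, 294, 296, 318, 322, 398, 413, 431, 436]
200 [204, 206, 210, 218, 263, 422, 427, 428, 431, 432, 434, 463]
pos [0.5248 0.1473 0.1465] yaw 92.87 j [  33.   18.  -17.   -0.  -55. -120.] F [ 0.4  0.7 -3. ] w 0.231 f 30.0 t 36.4
 shift now -0.42 0.05 4.65  turn -0.2  | shift after turn -0.42 0.05
```

Call:
step_arm(
  targets="-0.4 0 1.5 0;0 0 1.5 0;0 0 1.2 0;0 0 0.6 0;0 0 0 0;0 0 0 0",
)

```text
time_s: 36.92
tcp_pos: [0.5292, 0.1483, 0.0988]
ee_rot: [[-0.999, -0.051, 0.0], [-0.051, 0.999, -0.0], [-0.0, -0.0, -1.0]]
wrist_force: [0.9, 0.6, -2.7]
gripper_width: 0.227
gripper_force: 30.0
```

Run:
```python
from h import *
go(.529,.148,.06,93.1)
```

```text
pos [0.5292 0.1483 0.0988] yaw 92.94 j [  33.   22.  -20.    0.  -48. -120.] F [ 0.9  0.6 -2.7] w 0.227 f 30.0 t 36.9
 shift now 0.02 -0.03 3.88  turn -0.2  | shift after turn 0.02 -0.03
```

Call:
step_arm(
  targets="0 0 0.6 0;0 0 0.5 0;0 0 0.4 0;0 0 0.3 0;0 0 0.2 0;0 0 0 0;0 0 0 0",
)

```text
time_s: 37.5
tcp_pos: [0.5289, 0.1487, 0.0785]
ee_rot: [[-0.999, -0.052, -0.0], [-0.052, 0.999, -0.0], [0.0, -0.0, -1.0]]
wrist_force: [-0.3, 0.1, -2.7]
gripper_width: 0.223
gripper_force: 30.0
```

Call:
step_arm(
  targets="0 0 0.3 0;0 0 0.3 0;0 0 0.2 0;0 0 0 0;0 0 0 0",
)

```text
time_s: 37.92
tcp_pos: [0.5295, 0.1489, 0.0708]
ee_rot: [[-0.999, -0.052, 0.001], [-0.052, 0.999, 0.0], [-0.001, 0.0, -1.0]]
wrist_force: [2.1, -0.6, -2.9]
gripper_width: 0.225
gripper_force: 30.0
```

Call:
step_arm(
  targets="-0.1 0 0.3 0;0 0 0.3 0;0 0 0.2 0;0 0 0 0;0 0 0 0",
)

```text
time_s: 38.33
tcp_pos: [0.5313, 0.1493, 0.0642]
ee_rot: [[-0.999, -0.053, 0.004], [-0.053, 0.999, 0.001], [-0.004, 0.001, -1.0]]
wrist_force: [-1.1, -0.3, 6.6]
gripper_width: 0.228
gripper_force: 31.3
```

Call:
step_arm(
  targets="0 0 0.3 0;0 0 0.3 0;0 0 0 0;0 0 0 0",
)

```text
time_s: 38.67
tcp_pos: [0.5298, 0.149, 0.0573]
ee_rot: [[-0.999, -0.052, 0.0], [-0.052, 0.999, 0.001], [-0.001, 0.001, -1.0]]
wrist_force: [-2.6, 0.9, 5.3]
gripper_width: 0.229
gripper_force: 38.3
```

Call:
step_arm(
  targets="0 0 0.3 0;0 0 0.3 0;0 0 0 0;0 0 0 0",
)

```text
time_s: 39.0
tcp_pos: [0.5308, 0.1491, 0.0515]
ee_rot: [[-0.999, -0.053, 0.002], [-0.053, 0.999, 0.001], [-0.002, 0.0, -1.0]]
wrist_force: [-0.1, -1.4, 4.6]
gripper_width: 0.228
gripper_force: 30.0
```

Call:
step_arm(
  targets="0 0 0.2 0;0 0 0.1 0;0 0 0 0;0 0 0 0",
)

```text
time_s: 39.33
tcp_pos: [0.5308, 0.1491, 0.0515]
ee_rot: [[-0.999, -0.053, 0.003], [-0.053, 0.999, 0.0], [-0.003, 0.0, -1.0]]
wrist_force: [-5.4, -1.3, 22.8]
gripper_width: 0.228
gripper_force: 30.0
```

Call:
step_arm(
  targets="0 0 0.1 0;0 0 0 0;0 0 -0.2 0;0 0 -0.2 0;0 0 0 0",
)

```text
time_s: 39.75
tcp_pos: [0.5302, 0.1489, 0.0515]
ee_rot: [[-0.999, -0.052, 0.001], [-0.052, 0.999, 0.0], [-0.001, 0.0, -1.0]]
wrist_force: [-2.1, 0.2, 7.9]
gripper_width: 0.225
gripper_force: 30.0
```

Call:
step_arm(
  targets="0 0 0 0;0 0 0 0;0 0 0 0;0 0 0 0;0 0 0 0;0 0 0 0;0 0 0 0;0 0 0 0;0 0 0 0;0 0 0 0",
  claw=5.5,
)

```text
time_s: 40.58
tcp_pos: [0.5317, 0.1505, 0.0515]
ee_rot: [[-0.999, -0.053, 0.004], [-0.053, 0.999, 0.003], [-0.004, 0.002, -1.0]]
wrist_force: [0.2, 3.9, 6.0]
gripper_width: 0.628
gripper_force: 2.8
```

Call:
step_arm(
  targets="0 0 -0.5 0;0 0 -1.5 0;0 0 -3 0;0 0 -3.5 0;0 0 -3.5 0;0 0 -3 0;0 0 0 0;0 0 0 0",
)

```text
time_s: 41.25
tcp_pos: [0.5301, 0.1489, 0.2019]
ee_rot: [[-0.999, -0.051, 0.002], [-0.051, 0.999, 0.002], [-0.002, 0.002, -1.0]]
wrist_force: [0.8, -0.1, -1.5]
gripper_width: 0.632
gripper_force: 0.0
```

Run:
```python
from h import *
go(.528,.435,.2,83)
c=cap('scene'); w=cap('wrist')
a=cv2.resize(c['frame'][200:300,290:440],(600,400))
b=cv2.resize(w['frame'][:300],(426,200))
m=np.zeros((600,600,3),np.uint8); m[:400]=a; m[400:,:426]=b
cv2.imwrite('pics/mix3.png',m)
```

```text
pos [0.5301 0.1489 0.2019] yaw 92.94 j [  33.   16.  -12.   -0.  -62. -120.] F [ 0.8 -0.1 -1.5] w 0.632 f 0.0 t 41.2
 shift now -1.26 28.58 0.25  turn 9.9  | shift after turn 3.70 28.37
```

View pics/mix3.png

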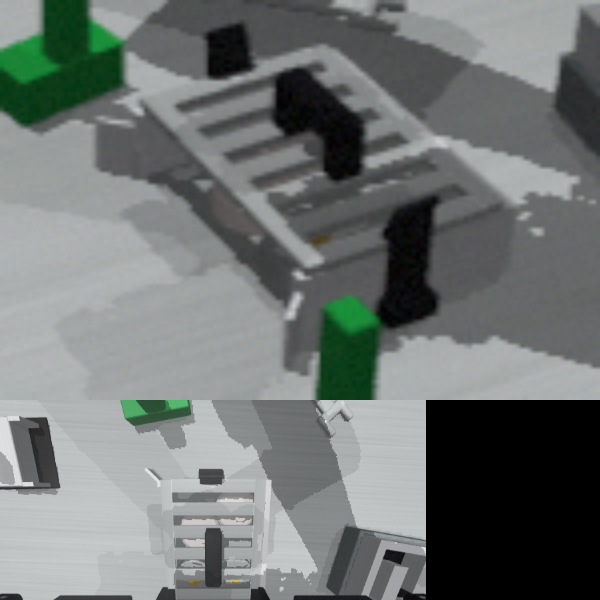

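The cover sits flat with the near and far hooks upright over its edges, and the handle is at its centre. I've now viewed 17 pictures, more than the 14 allowed, so from here I'll use numbers only. Next is the lever.

Call:
step_arm(
  targets="0 0 0 5;0 1 0 4.6;0.4 3 0 0;0.4 3.5 0 0;0.4 3.5 0 0;0.4 3.5 0 0;0.5 3.5 0 0;0.5 3.5 0 0;0.5 3 0 0;0.5 2.5 0 0;0.1 1.4 0 0;0 0 0 0",
  claw=8.7,
)

```text
time_s: 42.35
tcp_pos: [0.5239, 0.4374, 0.1967]
ee_rot: [[-0.994, 0.113, -0.003], [0.113, 0.994, -0.004], [0.003, -0.004, -1.0]]
wrist_force: [0.1, -0.9, 0.4]
gripper_width: 0.997
gripper_force: 0.0
```

Run:
```python
from h import *
go(.528,.435,.106,83.3)
for n in ('scene','wrist'):
    c=cap(n); u,v=proj(c,(.528,.435,.125)); u,v=int(u),int(v); print(n,u,v)
    x0,y0=max(u-45,0),max(v-45,0); m=(c['frame'][y0:v+46,x0:u+46].max(2)<50).astype(np.uint8); 
    if n=='wrist': m[max(0,275-y0):]=0
    k,_,st,ce=cv2.connectedComponentsWithStats(m)
    for i in range(1,k):
        if st[i,4]>40: print(st[i],ce[i]+[x0,y0],ray(c,*(ce[i]+[x0,y0]),.125), ray(c,*(ce[i]+[x0,y0]),.142))
c=cap('top'); m=(c['frame'][240:275,90:130].max(2)<38).astype(np.uint8);print(m.sum())
```

```text
pos [0.5239 0.4374 0.1967] yaw 83.52 j [  53.   29.    8.   -0.  -69. -150.] F [ 0.1 -0.9  0.4] w 0.997 f 0.0 t 42.4
 shift now -0.46 -0.15 9.07  turn 0.2  | shift after turn -0.46 -0.15
scene 474 182
[ 29   0  10  23 160] [462.0125 146.7625] [0.35871501 0.5262096  0.125     ] [0.38624482 0.50248681 0.142     ]
[ 64   0  13  17 151] [498.74172185 144.40397351] [0.38868599 0.62484243 0.125     ] [0.41546825 0.59865951 0.142     ]
[ 41  37  12  17 166] [475.27710843 181.97590361] [0.52820165 0.43840142 0.125     ] [0.55150407 0.41686877 0.142     ]
wrist 318 261
[ 31  49  42  10 280] [326.27142857 270.25      ] [0.53516782 0.4398686  0.125     ] [0.52893064 0.44031885 0.142     ]
1269
```

Call:
step_arm(
  targets="-0.4 0 2 0.2;0 0 2.5 0;0 0 2.5 0;0 0 1.5 0;0 0 0.5 0;0 0 0 0;0 0 0 0",
)

```text
time_s: 43.08
tcp_pos: [0.5297, 0.4343, 0.1114]
ee_rot: [[-0.993, 0.12, 0.001], [0.12, 0.993, 0.0], [-0.001, 0.0, -1.0]]
wrist_force: [0.8, 0.0, 0.1]
gripper_width: 0.996
gripper_force: 0.0
```

Call:
step_arm(
  targets="0 0 0 0;0 0 0 0;0 0 0 0;0 0 0 0;0 0 0 0;0 0 0 0;0 0 0 0;0 0 0 0;0 0 0 0;0 0 0 0;0 0 0 0;0 0 0 0",
  claw=1.5,
)

```text
time_s: 44.08
tcp_pos: [0.5292, 0.4351, 0.1105]
ee_rot: [[-0.993, 0.119, 0.0], [0.119, 0.993, 0.001], [-0.0, 0.001, -1.0]]
wrist_force: [-0.4, 0.2, -0.5]
gripper_width: 0.311
gripper_force: 30.0
```

Call:
step_arm(
  targets="0 0 0 0;0 0 0 0;0 0 0 0;0 0 0 0",
)

```text
time_s: 44.42
tcp_pos: [0.5291, 0.4348, 0.1105]
ee_rot: [[-0.993, 0.119, 0.0], [0.119, 0.993, 0.0], [-0.0, 0.0, -1.0]]
wrist_force: [-0.5, 0.8, -0.2]
gripper_width: 0.313
gripper_force: 30.0
```

Run:
```python
from h import *
go(.528,.435,.106,83.3)
```

```text
pos [0.5291 0.4348 0.1105] yaw 83.16 j [  53.   33.    1.   -0.  -59. -150.] F [-0.5  0.8 -0.2] w 0.313 f 30.0 t 44.4
 shift now 0.12 0.01 0.45  turn -0.1  | shift after turn 0.12 0.01
```

Call:
step_arm(
  targets="-0.3 0 0 0;-0.5 0 0 0;-0.5 0 0 0;-0.5 0 0 0;-0.5 0 0 0;-0.5 0 0 0;-0.5 0 0 0;-0.5 0 0 0;0 0 0 0",
)

```text
time_s: 45.17
tcp_pos: [0.5681, 0.4299, 0.1105]
ee_rot: [[-0.993, 0.12, 0.001], [0.12, 0.993, 0.0], [-0.001, 0.0, -1.0]]
wrist_force: [-0.0, 1.4, -0.8]
gripper_width: 0.309
gripper_force: 30.0
```

Call:
step_arm(
  targets="-0.3 0 0 0;-0.3 0 0 0;0 0 0 0;0 0 0 0",
)

```text
time_s: 45.5
tcp_pos: [0.5731, 0.4293, 0.1106]
ee_rot: [[-0.993, 0.119, 0.0], [0.119, 0.993, -0.0], [-0.0, -0.0, -1.0]]
wrist_force: [0.8, 1.1, -0.3]
gripper_width: 0.311
gripper_force: 30.0
```

Call:
step_arm(
  targets="-0.2 0 0 0;-0.2 0 0 0;0 0 0 0;0 0 0 0",
)

```text
time_s: 45.83
tcp_pos: [0.5763, 0.4289, 0.1103]
ee_rot: [[-0.993, 0.119, -0.001], [0.119, 0.993, -0.001], [0.001, -0.001, -1.0]]
wrist_force: [-3.0, 0.6, -0.9]
gripper_width: 0.31
gripper_force: 30.0
```

Call:
step_arm(
  targets="0.1 -0.3 0 0;0 -0.5 0 0;0 -0.5 0 0;0 -0.5 0 0;0 -0.5 0 0;0 -0.5 0 0;0 -0.5 0 0;0 -0.3 0 0;0 0 0 0;0 0 0 0",
)

```text
time_s: 46.67
tcp_pos: [0.5715, 0.3932, 0.1106]
ee_rot: [[-0.993, 0.119, -0.0], [0.119, 0.993, -0.0], [-0.0, -0.0, -1.0]]
wrist_force: [-0.2, 1.5, -1.9]
gripper_width: 0.316
gripper_force: 30.0
```

Call:
step_arm(
  targets="0.3 0 0 0;0.5 0 0 0;0.5 0 0 0;0.5 0 0 0;0.5 0 0 0;0.5 0 0 0;0.5 0 0 0;0.5 0 0 0;0.5 0 0 0;0.4 0 0 0;0 0 0 0;0 0 0 0",
)

```text
time_s: 47.67
tcp_pos: [0.524, 0.3989, 0.1105]
ee_rot: [[-0.993, 0.119, -0.001], [0.119, 0.993, -0.001], [0.001, -0.001, -1.0]]
wrist_force: [-1.9, 0.6, -1.3]
gripper_width: 0.312
gripper_force: 30.0
```

Call:
step_arm(
  targets="0.2 0 0 0;0.2 0 0 0;0 0 0 0;0 0 0 0",
)

```text
time_s: 48.0
tcp_pos: [0.5213, 0.3993, 0.1106]
ee_rot: [[-0.993, 0.119, 0.001], [0.119, 0.993, -0.0], [-0.001, 0.0, -1.0]]
wrist_force: [3.0, -0.7, -2.8]
gripper_width: 0.315
gripper_force: 30.0
```

At the stop, with +3 N. Next is gate −y, then +x.

Call:
step_arm(
  targets="-0.1 -0.3 0 0;0 -0.5 0 0;0 -0.5 0 0;0 -0.5 0 0;0 -0.5 0 0;0 -0.5 0 0;0 -0.5 0 0;0 -0.3 0 0;0 0 0 0;0 0 0 0",
)

```text
time_s: 48.83
tcp_pos: [0.5179, 0.3657, 0.1106]
ee_rot: [[-0.993, 0.119, 0.002], [0.119, 0.993, 0.005], [-0.001, 0.005, -1.0]]
wrist_force: [1.3, 6.1, -3.8]
gripper_width: 0.307
gripper_force: 30.0
```

Call:
step_arm(
  targets="-0.3 0 0 0;-0.5 0 0 0;-0.5 0 0 0;-0.5 0 0 0;-0.5 0 0 0;-0.5 0 0 0;-0.5 0 0 0;-0.5 0 0 0;-0.5 0 0 0;-0.4 0 0 0;0 0 0 0;0 0 0 0",
)

```text
time_s: 49.83
tcp_pos: [0.5648, 0.3601, 0.1107]
ee_rot: [[-0.993, 0.119, 0.002], [0.119, 0.993, 0.004], [-0.002, 0.005, -1.0]]
wrist_force: [0.9, 6.2, -3.2]
gripper_width: 0.314
gripper_force: 30.0
```

Call:
step_arm(
  targets="-0.2 0 0 0;-0.2 0 0 0;0 0 0 0;0 0 0 0",
)

```text
time_s: 50.17
tcp_pos: [0.5678, 0.3596, 0.1105]
ee_rot: [[-0.993, 0.119, 0.001], [0.119, 0.993, 0.004], [-0.0, 0.004, -1.0]]
wrist_force: [-1.4, 7.1, -2.8]
gripper_width: 0.307
gripper_force: 30.0
```

Call:
step_arm(
  targets="-0.2 0.1 0 0;0 0 0 0;0.05 0 0 0;0 0 0 0",
)

```text
time_s: 50.5
tcp_pos: [0.5683, 0.3599, 0.1103]
ee_rot: [[-0.993, 0.119, -0.002], [0.119, 0.993, 0.003], [0.002, 0.002, -1.0]]
wrist_force: [-3.2, 5.2, -2.1]
gripper_width: 0.311
gripper_force: 30.0
```

Call:
step_arm(
  targets="0 0 0 0;0 0 0 0;0 0 0 0;0 0 0 0;0 0 0 0;0 0 0 0;0 0 0 0;0 0 0 0;0 0 0 0;0 0 0 0",
  claw=6,
)

```text
time_s: 51.33
tcp_pos: [0.5698, 0.3582, 0.1105]
ee_rot: [[-0.993, 0.119, -0.0], [0.119, 0.993, -0.0], [0.0, -0.0, -1.0]]
wrist_force: [0.7, -0.3, 0.5]
gripper_width: 0.688
gripper_force: 0.0
```

Call:
step_arm(
  targets="0 0 -0.5 0;0 0 -2 0;0 0 -3 0;0 0 -3.5 0;0 0 -3 0;0 0 0 0;0 0 0 0",
)

```text
time_s: 51.92
tcp_pos: [0.5706, 0.3591, 0.2339]
ee_rot: [[-0.993, 0.119, 0.004], [0.119, 0.993, 0.004], [-0.004, 0.005, -1.0]]
wrist_force: [-0.4, -1.4, -1.1]
gripper_width: 0.689
gripper_force: 0.0
```

Run:
```python
from h import *
go(.5,.36,.2,83.3)
c=cap('scene'); u,v=proj(c,(.568,.361,.125)); u,v=int(u),int(v); x0,y0=u-40,v-40
m=(c['frame'][y0:v+40,x0:u+40].max(2)<50).astype(np.uint8); k,_,st,ce=cv2.connectedComponentsWithStats(m)
print(u,v)
for i in range(1,k):
    if st[i,4]>60: print(st[i],ray(c,*(ce[i]+[x0,y0]),.125))
```

```text
pos [0.5706 0.3591 0.2339] yaw 83.17 j [  46.   26.    9.    0.  -72. -143.] F [-0.4 -1.4 -1.1] w 0.689 f 0.0 t 51.9
 shift now 7.03 -0.76 3.36  turn -0.1  | shift after turn 7.04 -0.75
458 196
[ 35  32  13  18 183] [0.56726639 0.36061541 0.125     ]
```

```bash
python3 -c "
from h import *
print(r.finish_job())"
```

```text
the job is handed in; nothing more can be done
None
```

I handed the job in with every step done as far as I could measure: all four parts in the bay, scraper back on its pad, cover pressed home and lever at the far end of the last slot; the judge gave no result, I never read the hook angles directly, and I viewed 17 pictures against the limit of 14.

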